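# Fit and lock the second length stop on the bench fence rail

## Robot

A 6-joint arm with a two-finger parallel gripper is mounted at the origin on the work surface. World frame = base frame: x ahead of the robot, y to its left, z up, the work surface at z = 0. Lengths are in m, angles in degrees, forces in N, time in s.
With the tool pointing down it reaches from about 0.3 to 0.875 m from the base axis. Payload 6.4 kg.
Tool frame: the origin (TCP) lies at the very end of the fingers, on their centre line; the grasp point (between the pads) lies 19 mm behind it (robot.tcp_to_grasp is the distance from the TCP to the grasp point, in m); z points along the fingers, y is the line along which they close (so a half turn about z gives the same grasp; the last joint's range is limited). The gripper opens to 88 mm and grips with 3 to 60 N. Pads are 18 mm wide; open, the fingers measure 123 mm over their backs; the gripper's body (75 mm by 187 mm) begins 45 mm behind the grasp point.
Start: joints at [-76.908, 10.359, 92.074, -0, 77.567, -11.82], TCP at [0.242, -0.522, 0.239] pointing down, gripper open.
Joint ranges: [-171.53, 171.53], [-51.25, 118.39], [17.06, 147.69], [-65.23, 245.23], [0, 150.52], [-178.68, 178.68]. Speed limits (degrees/s): [147.25, 147.25, 172.46, 180, 180, 180].

## Interface

Orientations are given as [roll, pitch, yaw] about the fixed x, y, z axes, in that order (R = Rz(yaw) Ry(pitch) Rx(roll)).
In Python, from plant import robot, snapshot, get_calibration, outline_of, landmark_of gives the robot as it stands.
- The arm moves only by the tool send_rows, never from a script. Its arguments are lists of equal length, an entry for each row: "slide": the shift along the tool's x, y, z in mm, a list of three; "dr": the turn, a rotation vector about the tool's x, y, z in degrees, a list of three; "hand": the closure, from 0 (fully open) to 1 (shut). A call has 1 to 5 rows; each row is the pose to reach, as a shift and turn from the pose commanded when the call began, along the tool's axes at that moment; what a row does not reach only later rows make up. A row lasts 1/12 s, in which the tool goes at most 41.7 mm and 7.16 degrees, less where a joint would pass 70% of its speed; a pose out of reach is approached as far as the arm can. A call with a gripper value outside its range is refused whole. The fingers move at their own pace and stop on an object; "newtons" is the grip in N (left out, the last holds). Time passes only in rows, so rows that repeat a pose let the fingers close. It gives the time, the measured TCP pose, the force, the opening and the grip force at its end, in the units of the state.
- robot.get_obs(): the state, without advancing time (a new reading comes with each control period).
- snapshot(name): name is "scene" or "side" or "wrist"; returns the picture (480x640x3 uint8, red, green, blue); there is no depth.
- get_calibration(name): a dict with "fx", "fy", "cx", "cy" (pixels), "distortion" ([k1, k2, p1, p2, k3] as OpenCV has them; the pictures are not rectified), "R" (3x3) and "t" (3): a world point X has camera coordinates R X + t. Camera axes: x right, y down, z forward; pixel columns grow to the right and rows downward; lengths in m; the calibration is good to about 2 mm. A picture is of the moment at which its call begins: read the wrist's pose just before it. get_calibration takes no time and is no camera call; for the wrist camera it gives the pose at the moment of the call.
- robot.hand_in(): hands the job in; it is judged then, once.
Trained networks look in the newest picture that a camera, given by its name, has taken for a name from the list of things; names that differ only in an ending like _2 or _b are one class to them, and where a whole thing is asked for, a point or a joint stands for the part that bears it (a point fixed in the world has none). Each returns a list of dicts, best first, with "conf" (0 to 1); they miss things now and then, are a little off and sometimes report something else, mostly with a low value. They report only what shows in the picture. A call takes as long as a camera call. They do not tell look-alikes from the thing itself.
- outline_of(name, camera): "mask" (480x640 bool, what is visible of it) and "rect" ([left, top, width, height] in pixels, round what is visible of it).
- landmark_of(name, camera): "uv" ([column, row] in pixels: a listed point, or the origin of a listed thing).
The state is a dict: "clock": time; "joint_pos": joint angles; "qvel": joint speeds; "joint_efforts": joint torques, N m; "eef_pos": TCP position; "tool_rot": TCP orientation; "contact_force": force on the tool from outside, world axes, zero at the start; "torque": the same for the moment, N m; "width": finger opening in m; "gripper_force": force on a finger pad.
Only numpy, scipy, OpenCV 4.12 (cv2) and the standard library are available. Lean on these libraries where they do the work, as an engineer would, in place of code of your own. Each camera call takes 0.05 s, during which the arm holds its last target. There are 200 camera calls.

## Task

Set the bench fence to the length of the sample piece: slide the loose stop onto the dovetail rail from the rail's open end, run it along until its end face just butts against the end of the sample, and tighten its clamp knob clockwise, hand-tight without forcing it, so that the stop stays there. Bring it up gently: the sample already lies against the other stop and must be neither moved nor squeezed hard, and everything else on the bench stays where it is.

Things in the scene. Friction and masses are not known exactly. Their poses are not given: they have to be found in the camera images.
- fence: Fixed wooden fence on the bench, 400 mm long (y), 22 thick (x), 78 high. Origin: centre of its underside, on the bench; x points to its back, roughly at the robot, y along the fence to the robot's right, z up. Its front face is at x = -11 mm and carries an aluminium dovetail rail along y, from y = -170 to +170 mm, axis at z = 60 mm. All is clear above it and beyond its open end (-y).
- rail_end (a point): Middle of the rail's open end, the left one from the robot (fence x = -17.5, y = -170, z = 60 mm), axes as the fence. The rail stands 13 mm out from the fence's face, 16 mm high at the face, 28 mm high at its front; the last 14 mm at this end taper as a lead-in. On the rail the stop has the fence's axes and stop_grip is at fence x = -43, z = 70 mm; play about 1 mm in x, 1 mm down, 0.7 to 2 mm up (wear), 0.03 rad in yaw.
- stop_grip (a point): Loose stop: upright aluminium block, 50 mm (y) x 49 (x) x 84 high, about 0.49 kg, standing on the bench. Its x points to the grooved back, y along the groove, z up. This point: mid-width, 18.5 mm behind the front face, 66 mm above the underside, in the solid front part (36 mm deep). Pinch it here between the two flat end faces (+y, -y), no deeper: the knob on top rises 30 mm above the block.
- stop_face (a point): On the stop block's +y end face (25 mm from its middle), 12 mm above its underside: this face must butt against the sample. Axes of the block. The dovetail groove in the block's back (+x) runs right through along y, its axis 56 mm above the underside; on the rail the underside hangs about 4 mm above the bench.
- knob_grip (a point): Centre of the clamp's wing knob: black bar 44 mm long (x of this point), 12 wide (y), 16 high, on a vertical screw; 22 mm above the block's top, 25 mm behind stop_grip (block x). Turns with the knob. The screw is steep, 4 mm per rad: it presses a brass shoe down on the rail's upper flank. On the rail, the block rises as the play is taken up while the knob keeps its height within 2 mm.
- clamp_knob (a joint): Knob angle, rad: starts at 0 to 0.2 (loose), grows clockwise seen from above (tightening), thread ends at 2.4. It drags with about 0.15 N m, stays where left. On the rail the play, which differs with wear, is taken up somewhere after 0.5 to 1.2 rad of turning; then the torque climbs fast, 0.1 N m in about 0.1 rad. Hand-tight: 0.15 to 0.25 N m above the drag; forced: over 0.4 above.
- clamp_shoe: Brass shoe at the end of the clamp screw, 22 mm long, nearly hidden in the block's upper lip; bears on the rail's upper flank when the knob is tight. Origin: on the screw's axis, at the level of the block's underside (when drawn back).
- end_stop: The other stop, same shape, already locked near the rail's other end (fixed). Origin: below the centre of the block, on the bench; axes as the fence; 50 mm long along y.
- sample_end (a point): Sample: planed pale wood, 62 mm (x) x 130 (y) x 24 high, about 0.13 kg, lying loose on the bench against the fence, under the rail, its +y end against the other stop. This point: on its -y end face, towards the rail's open end, half-way up, 6 mm from mid-width towards the fence; axes as the fence. The stop's +y face comes against this end.
- chisel: Bystander: wood chisel 240 mm long, lying on the bench. Origin under its middle; x along it to the blade.
- try_square: Bystander: try square, stock 115 mm, blade 190 mm, lying flat. Origin under the middle of its stock; blade along x.
- pencil: Bystander: flat carpenter's pencil 150 mm long. Origin under its middle.
- block_plane: Bystander: small hand plane 165 mm long, 70 high. Origin under its middle.
- mallet: Bystander: wooden mallet lying beyond the fence, 290 mm long, 62 high. Origin under it, x along the handle to the head.
- offcut: Bystander: wooden offcut 62 x 75 x 24 mm beyond the fence. Origin under its middle.
- glue: Bystander: upright white glue bottle 60 mm wide, 170 high, beyond the fence. Origin under its middle.
Not all that is in view belongs to the job. What is shaped like the part that bears stop_grip but orange is not meant. Leave any yellow look-alike of the part that bears sample_end alone.

How it is judged:
By the outcome, as a careful person would: the job done as asked, in the order asked, and still so for the second after the job is handed in, with the robot touching nothing.
It also fails if it takes over 72 s, if anything falls off the work surface, if the arm or the gripper's body presses on something with over 40 N, if the wrist force passes 120 N, or if a joint passes its speed limit or range.

## Working session

There is one attempt and no reset: what is moved stays moved. The work goes in short steps, Python scripts to look and compute and a tool call to move; the robot and the scene stay as the last step left them, time stands still between calls to the robot, and variables do not carry over. Pictures are saved under pics/ and viewed, at most 10 in all, crops included, and the job is handed in when it is done.

Besides the shell and the picture viewer there is one more tool, called after ">>>" as name(argument=value, ...) on one line, values as JSON. send_rows: Moves the arm, as the interface text tells. Its arguments: {"type":"object","properties":{"slide":{"type":"array","items":{"type":"array","items":{"type":"number"}}},"dr":{"type":"array","items":{"type":"array","items":{"type":"number"}}},"hand":{"type":"array","items":{"type":"number"}},"newtons":{"type":"number"}},"required":["slide","dr","hand"]}

```bash
ls; mkdir -p pics; cat > h.py <<'E'
import numpy as np, cv2
from plant import robot, snapshot, get_calibration, outline_of, landmark_of
def cal(n):
    c=get_calibration(n); K=np.array([[c['fx'],0,c['cx']],[0,c['fy'],c['cy']],[0,0,1]]); return K,np.array(c['distortion'],float),np.array(c['R']),np.array(c['t'])
def ray(c,uv):
    K,d,R,t=c; p=cv2.undistortPoints(np.array([[uv]],float),K,d)[0,0]
    v=R.T@np.array([p[0],p[1],1.]); return -R.T@t, v/np.linalg.norm(v)
def at_z(c,uv,z):
    o,v=ray(c,uv); return o+v*(z-o[2])/v[2]
def tri(obs):
    A=np.zeros((3,3));b=np.zeros(3)
    for c,uv in obs:
        o,v=ray(c,uv);P=np.eye(3)-np.outer(v,v);A+=P;b+=P@o
    X=np.linalg.solve(A,b); res=[np.linalg.norm((np.eye(3)-np.outer(ray(c,uv)[1],ray(c,uv)[1]))@(X-ray(c,uv)[0])) for c,uv in obs]
    return X,max(res)
def proj(c,X):
    K,d,R,t=c; return cv2.projectPoints(np.atleast_2d(np.array(X,float)),cv2.Rodrigues(R)[0],t,K,d)[0][:,0]
def save(img,name): cv2.imwrite('pics/'+name,cv2.cvtColor(img,cv2.COLOR_RGB2BGR))
E
python3 - <<'E'
from h import *
ims=[]
for n in ['scene','side']:
    im=snapshot(n); ims.append(im)
    c=cal(n); print(n,'cam at',(-c[2].T@c[3]).round(3))
    for k in ['fence','rail_end','stop_grip','stop_face','knob_grip','end_stop','sample_end']:
        print(k,[(np.round(d['uv'],1).tolist(),round(d['conf'],2)) for d in landmark_of(k,n)])
    save(im,n+'0.png')
print(robot.get_obs())
E
```

```text
pics
scene cam at [0.988 0.321 0.935]
fence []
rail_end [([358.2, 278.6], 0.66), ([144.2, 240.0], 0.32)]
stop_grip [([485.9, 280.6], 0.63)]
stop_face [([446.6, 340.8], 0.76), ([483.2, 285.7], 0.63), ([258.4, 222.1], 0.51)]
knob_grip [([482.2, 320.4], 0.67), ([501.5, 276.4], 0.51)]
end_stop [([255.6, 221.8], 0.55)]
sample_end [([276.2, 127.3], 0.87), ([309.1, 262.4], 0.61)]
side cam at [0.274 0.775 0.777]
fence [([333.3, 252.7], 0.91)]
rail_end [([293.3, 279.0], 0.9)]
stop_grip [([249.5, 366.1], 0.96), ([326.6, 376.5], 0.8), ([292.5, 276.8], 0.56)]
stop_face [([339.1, 394.5], 0.92), ([258.7, 376.3], 0.87)]
knob_grip [([263.0, 361.2], 0.61), ([316.6, 370.8], 0.61)]
end_stop [([334.6, 221.6], 0.57)]
sample_end [([448.5, 210.0], 0.81), ([309.1, 258.2], 0.74)]
{'clock': 0.8, 'joint_pos': array([-7.69077706e+01,  1.03566093e+01,  9.20726901e+01,  4.31108026e-04,
        7.75663039e+01, -1.18181692e+01]), 'qvel': array([-0.01572201,  0.02728325, -0.04691551, -0.01661945,  0.01221164,
       -0.07733783]), 'joint_efforts': array([ 8.18031785e-04, -4.33784473e+01, -3.42158461e+01,  7.03833508e-02,
        3.07977246e-02, -1.70824404e-05]), 'eef_pos': array([ 0.24223423, -0.52152518,  0.23875245]), 'tool_rot': array([1.79995610e+02, 4.88396790e-04, 2.49103058e+01]), 'contact_force': array([1.19597833, 0.54390536, 0.78246875]), 'torque': array([-0.00033411,  0.00966089, -0.0061544 ]), 'gripper_force': 0.0, 'width': 0.08792911017973858}
```

View pics/scene0.png

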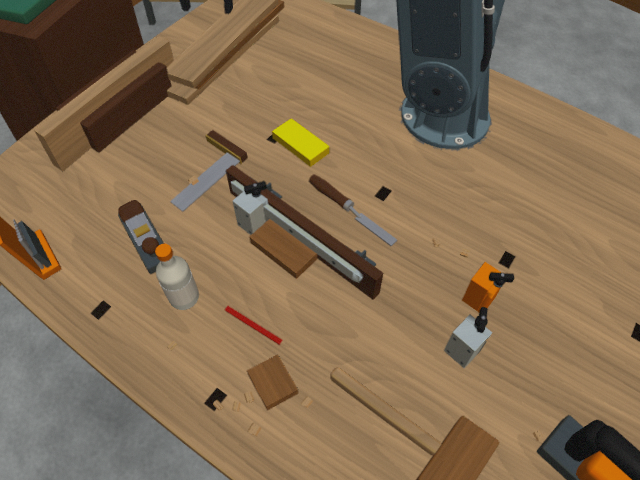

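View pics/side0.png

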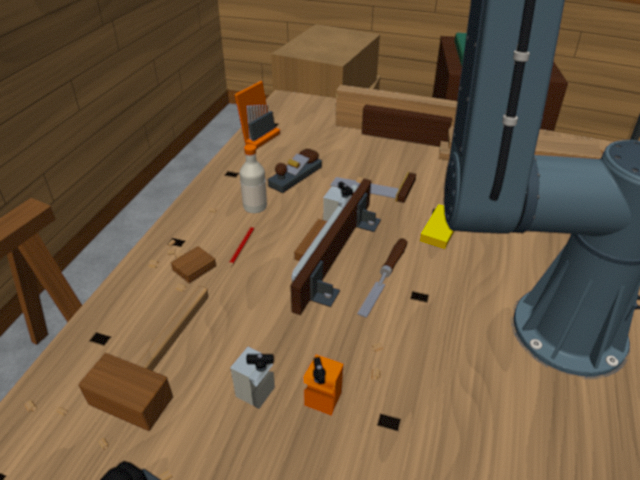

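The scene picture shows the grey stop at (467,342) and an orange look-alike at (485,287). The rail's open end is at (358,278), and the sample at (284,247) lies against the far stop. There is a yellow look-alike at (300,142). In the side picture the grey stop is at (254,378) and the orange one at (323,385). I want the grey one, since orange is excluded.

```bash
cat >> h.py <<'E'
from scipy.optimize import least_squares
def pose(p,X):
    c,s=np.cos(p[2]),np.sin(p[2]); X=np.atleast_2d(X)
    return np.c_[p[0]+c*X[:,0]-s*X[:,1], p[1]+s*X[:,0]+c*X[:,1], X[:,2]]
def maskfit(p0,pts,masks,z0=0):
    # polygon hull of pts against masks: match by distance between contours
    pts=np.array(pts,float)
    def f(p):
        r=[]
        for c,m in masks:
            q=cv2.convexHull(proj(c,pose(p,pts)).astype(np.float32))[:,0]
            cn=max(cv2.findContours(m.astype(np.uint8),cv2.RETR_EXTERNAL,cv2.CHAIN_APPROX_NONE)[0],key=cv2.contourArea)[:,0]
            hull=cv2.convexHull(cn)[:,0].astype(np.float32)
            seg=[a+(b-a)*t for a,b in zip(hull,np.roll(hull,-1,0)) for t in np.linspace(0,1,6)[:-1]]
            r+=[cv2.pointPolygonTest(q.reshape(-1,1,2),(float(a[0]),float(a[1])),True) for a in seg]
        return np.array(r)
    s=least_squares(f,p0,loss='soft_l1',x_scale=[.01,.01,.05],diff_step=1e-3); return s.x,np.sqrt(np.mean(s.fun**2))
def box(x0,x1,y0,y1,z0,z1): return [[x,y,z] for x in (x0,x1) for y in (y0,y1) for z in (z0,z1)]
E
python3 - <<'E'
from h import *
cs,cd=cal('scene'),cal('side')
print('rail_end',tri([(cs,(358.2,278.6)),(cd,(293.3,279.0))]))
print('sample_end',tri([(cs,(309.1,262.4)),(cd,(309.1,258.2))]))
print('knob',tri([(cs,(482.2,320.4)),(cd,(263,361.2))]))
print('stopface', at_z(cs,(446.6,340.8),.012),at_z(cd,(258.7,376.3),.012))
print('stopgrip', at_z(cd,(249.5,366.1),.066))
print('fence', at_z(cd,(333.3,252.7),0))
# fence mid top hand-picked edge, back-top corners scene
print('sample end', at_z(cs,(309.1,262.4),.012),at_z(cd,(309.1,258.2),.012))
for n in ['scene','side']:
    for k in ['stop_grip','fence','sample_end','end_stop']:
        snapshot(n) if k=='stop_grip' else 0
        o=outline_of(k,n); print(n,k,[(d['rect'],round(d['conf'],2)) for d in o])
        for i,d in enumerate(o): np.save(f'm_{n}_{k}_{i}.npy',d['mask'])
E
```

```text
rail_end (array([0.54077459, 0.08809278, 0.05868091]), np.float64(0.00018636183194806248))
sample_end (array([ 0.54486689, -0.02160792,  0.01827125]), np.float64(0.0004979054966522345))
knob (array([0.50916268, 0.31775849, 0.09933869]), np.float64(0.0007821588516921783))
stopface [0.53467332 0.28106491 0.012     ] [0.5340719  0.29040231 0.012     ]
stopgrip [0.53778149 0.31063913 0.066     ]
fence [ 5.05957640e-01 -7.40608000e-02 -1.11022302e-16]
sample end [ 0.54144382 -0.02438358  0.012     ] [ 0.54728623 -0.02758696  0.012     ]
scene stop_grip [([464.6, 264.5, 46.5, 49.8], 0.85), ([443.9, 304.4, 46.9, 61.7], 0.79)]
scene fence [([224.7, 163.4, 157.2, 133.1], 0.56)]
scene sample_end [([272.0, 118.5, 55.5, 49.5], 0.86), ([250.8, 219.6, 65.1, 55.8], 0.76)]
scene end_stop [([234.1, 181.0, 35.8, 56.8], 0.95)]
side stop_grip [([234.4, 345.3, 42.3, 63.6], 0.89), ([304.2, 355.4, 39.3, 60.6], 0.57)]
side fence [([289.3, 178.6, 89.6, 138.5], 0.7)]
side sample_end [([290.3, 216.1, 36.5, 46.2], 0.66)]
side end_stop [([320.8, 177.3, 30.0, 42.3], 0.58)]
```

```bash
cat > fit.py <<'E'
from h import *
C={n:cal(n) for n in ['scene','side']}
L=lambda n,k,i:np.load(f'm_{n}_{k}_{i}.npy')
fb=box(-.011,.011,-.2,.2,0,.078)+box(-.024,-.011,-.17,.17,.046,.074)
pf,rf=maskfit([.506,-.074,np.radians(174)],fb,[(C['scene'],L('scene','fence',0)),(C['side'],L('side','fence',0))])
print('fence',pf.round(4),np.degrees(pf[2]),rf)
# stop frame: origin at stop_grip xy
sb=box(-.0185,.0305,-.025,.025,0,.084)
K=[('side',(249.5,366.1),(0,0,.066)),('side',(258.7,376.3),(0,.025,.012)),('scene',(446.6,340.8),(0,.025,.012)),('scene',(482.2,320.4),(.025,0,.106)),('side',(263,361.2),(.025,0,.106))]
f=lambda p:np.concatenate([proj(C[n],pose(p,X))[0]-uv for n,uv,X in K])
s=least_squares(f,[.538,.31,np.radians(166)],x_scale=[.01,.01,.05],loss='soft_l1',f_scale=2);print('stop lm',s.x.round(4),np.degrees(s.x[2]),s.fun.round(1))
ps,rs=maskfit(s.x,sb+box(.003,.047,-.006,.006,.098,.114),[(C['scene'],L('scene','stop_grip',1)),(C['side'],L('side','stop_grip',0))])
print('stop mask',ps.round(4),np.degrees(ps[2]),rs)
out=[]
for n in C:
    im=cv2.imread(f'pics/{n}0.png')
    for p,bx,col in [(pf,box(-.011,.011,-.2,.2,0,.078),(0,255,255)),(s.x,sb,(0,0,255)),(ps,sb,(0,255,0))]:
        q=proj(C[n],pose(p,bx))
        for i in range(8):
            for b in (1,2,4):
                if i^b>i: cv2.line(im,tuple(q[i].round().astype(int)),tuple(q[i^b].round().astype(int)),col,1)
    o={'scene':(220,160),'side':(220,170)}[n]
    out.append(cv2.resize(im[o[1]:o[1]+250,o[0]:o[0]+300],None,fx=1.33,fy=2.2 if 0 else 1.33,interpolation=cv2.INTER_CUBIC))
cv2.imwrite('pics/ov.png',np.hstack(out))
o=robot.get_obs();c=cal('wrist');print('wrist cam',(-c[2].T@c[3])-o['eef_pos'],c[2].round(2).tolist(),c[0].round(0).tolist())
E
python3 fit.py
```

```text
fence [ 0.497  -0.0764  3.0051] 172.17931173745882 5.873582205091201
stop lm [0.5368 0.3125 2.9582] 169.49358884192722 [ 0.1  1.1  1.5 -0.8  3.9  0.9 -0.3 -1.  -2.3 -3.1]
stop mask [0.5376 0.3125 3.0249] 173.31333996556302 1.1387883143756612
wrist cam [0.0640111  0.02911163 0.14590868] [[0.42, -0.91, 0.0], [-0.87, -0.41, 0.27], [-0.25, -0.12, -0.96]] [[351.0, 0.0, 322.0], [0.0, 351.0, 241.0], [0.0, 0.0, 1.0]]
```

View pics/ov.png

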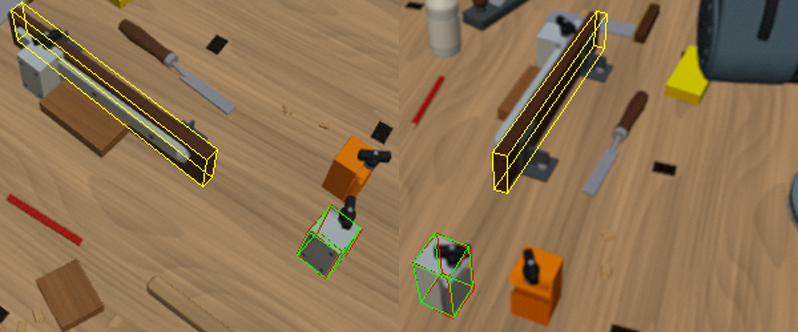

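>>> send_rows(slide=[[28, -28.6, 0], [56, -57.2, 0], [84, -85.8, 0], [112, -114.4, 0], [140, -143, 0]], dr=[[0, 0, 0], [0, 0, 0], [0, 0, 0], [0, 0, 0], [0, 0, 0]], hand=[0, 0, 0, 0, 0])

```text
clock: 1.72
eef_pos: [0.3091, -0.3311, 0.2386]
tool_rot: [180.0, -0.0, 24.9]
contact_force: [1.9, 0.1, 0.7]
width: 0.088
gripper_force: 0.0
```

>>> send_rows(slide=[[28, -28.6, 0], [56, -57.2, 0], [84, -85.8, 0], [112, -114.4, 0], [140, -143, 0]], dr=[[0, 0, 0], [0, 0, 0], [0, 0, 0], [0, 0, 0], [0, 0, 0]], hand=[0, 0, 0, 0, 0])

```text
clock: 2.13
eef_pos: [0.3759, -0.1424, 0.2391]
tool_rot: [179.9, -0.0, 24.9]
contact_force: [0.7, 0.6, -0.2]
width: 0.0883
gripper_force: 0.0
```

>>> send_rows(slide=[[28, -28.6, 0], [56, -57.2, 0], [84, -85.8, 0], [112, -114.4, 0], [140, -143, 0]], dr=[[0, 0, 0], [0, 0, 0], [0, 0, 0], [0, 0, 0], [0, 0, 0]], hand=[0, 0, 0, 0, 0])

```text
clock: 2.55
eef_pos: [0.4428, 0.0466, 0.2392]
tool_rot: [180.0, -0.1, 24.9]
contact_force: [1.6, -1.2, -0.4]
width: 0.0882
gripper_force: 0.0
```

```bash
python3 - <<'E'
from h import *
o=robot.get_obs();print(o['clock'],o['eef_pos'],o['tool_rot'])
snapshot('wrist');c=cal('wrist')
for k in ['rail_end','sample_end','fence','end_stop','stop_grip']:
    print(k,[(np.round(d['uv'],1).tolist(),round(d['conf'],2)) for d in landmark_of(k,'wrist')])
save(snapshot('wrist'),'w1.png'); np.savez('w1.npz',*c)
cs=cal('scene');print('orange',at_z(cs,(485.9,280.6),.066),at_z(cs,(501.5,276.4),.106),at_z(cal('side'),(326.6,376.5),.066),at_z(cal('side'),(316.6,370.8),.106))
E
```

```text
2.55 [0.4427915  0.04660059 0.2391558 ] [ 1.79956223e+02 -5.86855200e-02  2.49205655e+01]
rail_end [([321.2, 98.7], 0.74)]
sample_end [([423.5, 146.4], 0.79)]
fence [([444.3, 205.6], 0.61), ([422.0, 147.7], 0.22)]
end_stop [([532.5, 223.6], 0.65)]
stop_grip [([64.1, 134.0], 0.89)]
orange [0.41296589 0.28798314 0.066     ] [0.41536214 0.30947695 0.106     ] [0.4112066  0.29110707 0.066     ] [0.42119812 0.31294078 0.106     ]
```

```bash
python3 - <<'E'
from h import *
z=np.load('w1.npz');c=[z[k] for k in z.files]
print('rail_end z60',at_z(c,(321.2,98.7),.06));print('sample_end',at_z(c,(423.5,146.4),.012));print('fence',at_z(c,(444.3,205.6),0));print('endstop',at_z(c,(532.5,223.6),0)); print(at_z(c,(64.1,134),.066))
E
```

```text
rail_end z60 [0.54090181 0.09832853 0.06      ]
sample_end [ 0.54918522 -0.01422451  0.012     ]
fence [ 0.50483616 -0.06974956  0.        ]
endstop [ 0.53039532 -0.17176885  0.        ]
[0.4181955  0.29335522 0.066     ]
```

View pics/w1.png

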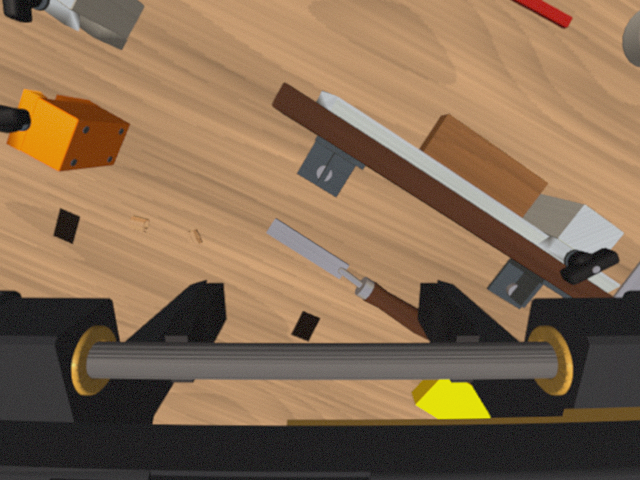

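```bash
python3 - <<'E'
from h import *
z=np.load('w1.npz');c=[z[k] for k in z.files]
im=cv2.imread('pics/w1.png').astype(int)
sat=im.max(2)-im.min(2); br=im.max(2)
P=[];F=[]
for u in range(335,520,5):
    rows=np.arange(90,260); s=(sat[rows,u]<30)&(br[rows,u]>110)
    d=(br[rows,u]<100)
    idx=np.where(s)[0]
    # last silver row followed by dark
    k=[i for i in idx if d[i+1:i+5].any()]
    if k: P.append(at_z(c,(u,rows[k[-1]]+1),.078)[:2]); 
P=np.array(P)
for it in range(3):
    a=np.polyfit(P[:,1],P[:,0],1);r=P[:,0]-np.polyval(a,P[:,1]);P=P[abs(r)<max(.0015,2*r.std())] if it<2 else P
yaw=180-np.degrees(np.arctan(a[0]));print('front edge: x=%.4f%+.4f*y'%(a[1],a[0]),'yaw',yaw,'rms',r.std(),len(P),P[[0,-1]])
for uv in [(285,84),(272,102)]: print(uv,at_z(c,uv,.078))
for uv in [(445,115),(422,148)]: print(uv,at_z(c,uv,.024))
crop=im[70:200,260:460].astype(np.uint8);cv2.imwrite('pics/c1.png',cv2.resize(crop,None,fx=4,fy=4,interpolation=cv2.INTER_CUBIC))
E
```

```text
front edge: x=0.5238+0.1056*y yaw 173.97050408241134 rms 0.00020520724075515835 37 [[ 0.53239579  0.08161942]
 [ 0.51222335 -0.1102565 ]]
(285, 84) [0.53676616 0.12887107 0.078     ]
(272, 102) [0.51956166 0.13299722 0.078     ]
(445, 115) [ 0.5830462  -0.01559677  0.024     ]
(422, 148) [ 0.54583988 -0.01055058  0.024     ]
```

View pics/c1.png

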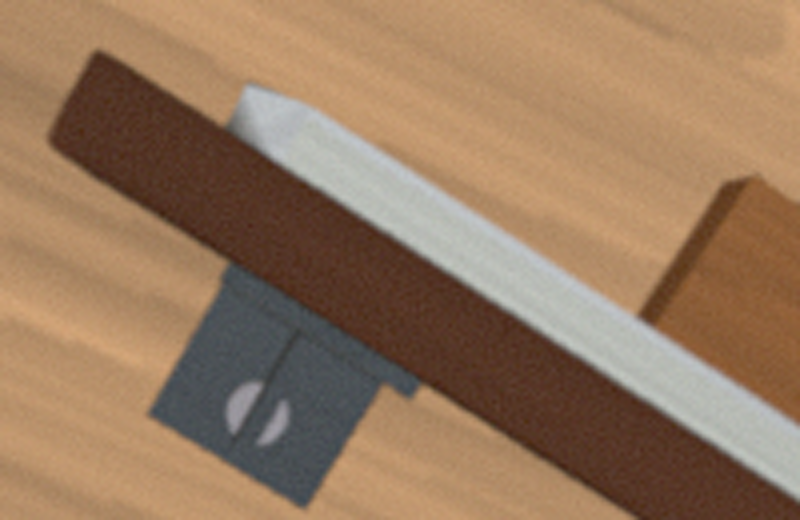

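>>> send_rows(slide=[[28, -28.6, 0], [56, -57.2, 0], [84, -85.8, 0], [112, -114.4, 0], [140, -143, 0]], dr=[[0, 0, 0], [0, 0, 0], [0, 0, 0], [0, 0, 0], [0, 0, 0]], hand=[0, 0, 0, 0, 0])

```text
clock: 3.32
eef_pos: [0.5103, 0.2329, 0.2389]
tool_rot: [180.0, -0.0, 24.7]
contact_force: [0.9, -0.4, -0.6]
width: 0.0882
gripper_force: 0.0
```

>>> send_rows(slide=[[11.8, -12, 3], [23.6, -24, 6], [35.4, -36, 9], [47.2, -48, 12], [59, -60, 15]], dr=[[0, 0, 6.4], [0, 0, 12.8], [0, 0, 19.2], [0, 0, 25.6], [0, 0, 32]], hand=[0, 0, 0, 0, 0])

```text
clock: 3.73
eef_pos: [0.5386, 0.3111, 0.2235]
tool_rot: [180.0, 0.0, -7.6]
contact_force: [0.0, -0.2, 0.3]
width: 0.0881
gripper_force: 0.0
```

```bash
python3 - <<'E'
from h import *
o=robot.get_obs();print(o['clock'],o['eef_pos'],o['tool_rot'])
save(snapshot('wrist'),'w2.png');c=cal('wrist');np.savez('w2.npz',*c)
for k in ['stop_grip','stop_face','knob_grip','clamp_knob']:
    print(k,[(np.round(d['uv'],1).tolist(),round(d['conf'],2)) for d in landmark_of(k,'wrist')])
for d in outline_of('stop_grip','wrist'): print(d['rect'],d['conf'])
E
```

```text
3.7333 [0.53858033 0.31109726 0.22351982] [ 1.79984658e+02  3.87347470e-03 -7.58653386e+00]
stop_grip [([323.2, 222.2], 0.95), ([365.6, 337.2], 0.83)]
stop_face [([323.9, 223.1], 0.74), ([341.6, 216.4], 0.57)]
knob_grip [([343.6, 367.9], 0.6), ([317.8, 267.0], 0.56)]Traceback (most recent call last):
  File "<stdin>", line 5, in <module>
ValueError: it knows: block_plane, chisel, clamp_shoe, end_stop, fence, glue, knob_grip, mallet, offcut, pencil, rail_end, sample_end, stop_face, stop_grip, try_square
```

View pics/w2.png

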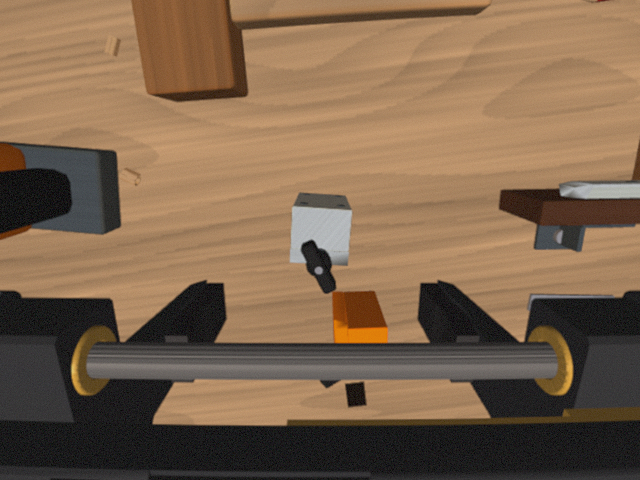

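```bash
python3 - <<'E'
from h import *
o=robot.get_obs();print(o['clock'],o['eef_pos'],o['tool_rot'],o['contact_force'])
im=snapshot('wrist');c=cal('wrist');save(im,'w3.png');np.savez('w3.npz',*c)
z=np.load('w2.npz');c2=[z[k] for k in z.files];print('cam shift',(-c[2].T@c[3])+c2[2].T@c2[3])
O=outline_of('stop_grip','wrist')
for d in O: print(d['rect'],d['conf'])
lm={k:landmark_of(k,'wrist') for k in ['stop_grip','knob_grip','rail_end']}
for k,z in [('stop_grip',.066),('knob_grip',.106),('rail_end',.06)]:
    for d in lm[k]: print(k,d['uv'],round(d['conf'],2),at_z(c,d['uv'],z).round(4))
# top face of the block from bright grey
hsv=im.astype(int);g=((hsv.max(2)-hsv.min(2)<22)&(hsv.max(2)>150)).astype(np.uint8);g[:, :270]=0;g[:,370:]=0;g[290:]=0
cn=max(cv2.findContours(g,cv2.RETR_EXTERNAL,cv2.CHAIN_APPROX_NONE)[0],key=cv2.contourArea)
print(cv2.boundingRect(cn)); W=np.array([at_z(c,p,.084)[:2] for p in cn[:,0]],np.float32)*1000
r=cv2.minAreaRect(W);print(r)
m=[d for d in O if abs(d['rect'][0]-292)<20]
if m:
    sb=box(-.0185,.0305,-.025,.025,0,.084)+box(.01,.04,-.006,.006,.098,.114)
    print(maskfit([.5376,.3125,3.02],sb,[(c,m[0]['mask'])]))
E
```

```text
3.9333 [0.53780283 0.31076071 0.22344959] [ 1.79955916e+02  3.57104200e-02 -6.98951299e+00] [ 0.01197343 -0.17317637  0.04877904]
cam shift [-0.00090676 -0.00116131  0.00083758]
[288.7, 189.5, 64.7, 102.7] 0.93
[318.6, 286.2, 67.1, 99.8] 0.81
stop_grip [362.7, 338.8] 0.88 [0.4185 0.2844 0.066 ]
stop_grip [318.6, 224.9] 0.62 [0.5372 0.313  0.066 ]
knob_grip [312.5, 261.8] 0.65 [0.5173 0.3201 0.106 ]
knob_grip [339.6, 365.4] 0.62 [0.4198 0.309  0.106 ]
rail_end [565.9, 190.7] 0.84 [0.5402 0.0894 0.06  ]
(289, 205, 62, 57)
((532.667236328125, 312.986328125), (49.72287368774414, 48.78632354736328), 79.45408630371094)
(array([0.53655078, 0.3119135 , 2.96778591]), np.float64(1.8026581226517282))
```

>>> send_rows(slide=[[-0.5, -1.4, 35], [-0.5, -1.4, 70], [-0.5, -1.4, 105], [-0.5, -1.4, 140], [-0.5, -1.4, 168]], dr=[[0, 0, 3.5], [0, 0, 3.5], [0, 0, 3.5], [0, 0, 3.5], [0, 0, 3.5]], hand=[0, 0, 0, 0, 0])

```text
clock: 4.6
eef_pos: [0.5361, 0.3131, 0.0535]
tool_rot: [180.0, 0.1, -10.6]
contact_force: [0.1, -0.0, -0.1]
width: 0.0882
gripper_force: 0.0
```

>>> send_rows(slide=[[0, 0, 0], [0, 0, 0], [0, 0, 0], [0, 0, 0], [0, 0, 0]], dr=[[0, 0, 0], [0, 0, 0], [0, 0, 0], [0, 0, 0], [0, 0, 0]], hand=[0.2, 0.4, 0.6, 0.8, 0.8], newtons=35)

```text
clock: 5.02
eef_pos: [0.5389, 0.3145, 0.0585]
tool_rot: [-179.9, -0.2, -10.6]
contact_force: [-0.0, 0.1, 0.4]
width: 0.0568
gripper_force: 0.0
```

>>> send_rows(slide=[[0, 0, 0], [0, 0, 0], [0, 0, 0], [0, 0, 0], [0, 0, 0]], dr=[[0, 0, 0], [0, 0, 0], [0, 0, 0], [0, 0, 0], [0, 0, 0]], hand=[0.8, 0.8, 0.8, 0.8, 0.8])

```text
clock: 5.43
eef_pos: [0.5385, 0.3136, 0.0579]
tool_rot: [-180.0, -0.2, -10.6]
contact_force: [-1.6, -3.6, 6.3]
width: 0.0499
gripper_force: 34.8
```

>>> send_rows(slide=[[0, 0, -8], [0, 0, -20], [5, 10, -35], [15, 30, -45], [25, 60, -45]], dr=[[0, 0, 0], [0, 0, 0], [0, 0, 0], [0, 0, 0], [0, 0, -1.5]], hand=[0.8, 0.8, 0.8, 0.8, 0.8])

```text
clock: 5.85
eef_pos: [0.5523, 0.2522, 0.1042]
tool_rot: [-179.8, -0.3, -8.9]
contact_force: [1.8, 0.2, -5.7]
width: 0.0498
gripper_force: 34.8
```

>>> send_rows(slide=[[10, 30, 0], [18, 50, 0], [25, 70, 0], [32, 88, 0], [38, 100, 0]], dr=[[0, 0, -1], [0, 0, -2], [0, 0, -3], [0, 0, -3], [0, 0, -3]], hand=[0.8, 0.8, 0.8, 0.8, 0.8])

```text
clock: 6.27
eef_pos: [0.5723, 0.144, 0.1012]
tool_rot: [180.0, 0.0, -6.1]
contact_force: [0.7, 1.3, -5.3]
width: 0.0499
gripper_force: 34.8
```

>>> send_rows(slide=[[0, 0, 0], [0, 0, 0], [0, 0, 0], [0, 0, 0]], dr=[[0, 0, 0], [0, 0, 0], [0, 0, 0], [0, 0, 0]], hand=[0.8, 0.8, 0.8, 0.8])

```text
clock: 6.6
eef_pos: [0.572, 0.1466, 0.1007]
tool_rot: [-180.0, 0.0, -6.0]
contact_force: [-0.6, -1.2, -5.7]
width: 0.0501
gripper_force: 34.8
```

```bash
cat > look.py <<'E'
from h import *
import sys
tag=sys.argv[1]
o=robot.get_obs();print(o['clock'],o['eef_pos'].round(4),o['tool_rot'].round(2),o['contact_force'].round(1),o['torque'].round(3),o['width'])
C={}
for n in ['wrist','scene','side']:
    C[n]=cal(n); im=snapshot(n); save(im,f'{n}_{tag}.png'); np.savez(f'{n}_{tag}.npz',*C[n])
T={}
for k in ['rail_end','fence','stop_grip','stop_face','knob_grip','sample_end','end_stop']:
    for n in C:
        r=landmark_of(k,n); T[k,n]=r
        print(k,n,[(np.round(d['uv'],1).tolist(),round(d['conf'],2)) for d in r])
o=robot.get_obs();print(o['clock'],o['eef_pos'].round(4),o['tool_rot'].round(2))
E
python3 look.py a
```

```text
6.6 [0.572  0.1466 0.1007] [-1.7998e+02  2.0000e-02 -6.0300e+00] [-0.6 -1.2 -5.7] [ 0.075 -0.014 -0.018] 0.05008558965253224
rail_end wrist [([421.6, 313.4], 0.6)]
rail_end scene [([359.5, 277.4], 0.93)]
rail_end side [([294.6, 278.0], 0.89)]
fence wrist [([611.0, 295.5], 0.66)]
fence scene [([298.6, 241.4], 0.74)]
fence side [([331.5, 253.6], 0.89), ([407.4, 191.2], 0.59)]
stop_grip wrist [([321.3, 308.9], 0.83)]
stop_grip scene [([485.8, 281.2], 0.78), ([143.7, 238.3], 0.2)]
stop_grip side [([325.3, 374.8], 0.9), ([267.2, 280.6], 0.82)]
stop_face wrist []
stop_face scene [([483.9, 287.2], 0.74), ([364.2, 299.5], 0.63)]
stop_face side [([272.8, 290.3], 0.9), ([337.6, 397.0], 0.73)]
knob_grip wrist [([314.8, 429.1], 0.79)]
knob_grip scene [([497.9, 276.4], 0.5)]
knob_grip side [([278.1, 267.4], 0.63), ([318.1, 372.0], 0.61)]
sample_end wrist [([560.9, 258.2], 0.6)]
sample_end scene [([308.3, 264.5], 0.81), ([281.3, 126.8], 0.6)]
sample_end side [([312.9, 257.5], 0.82), ([452.2, 210.2], 0.8)]
end_stop wrist []
end_stop scene [([253.4, 222.7], 0.8), ([309.0, 263.8], 0.28), ([300.0, 240.2], 0.21)]
end_stop side [([336.7, 219.9], 0.96)]
7.8 [0.5723 0.1456 0.1007] [180.     0.    -6.09]
```

View pics/wrist_a.png

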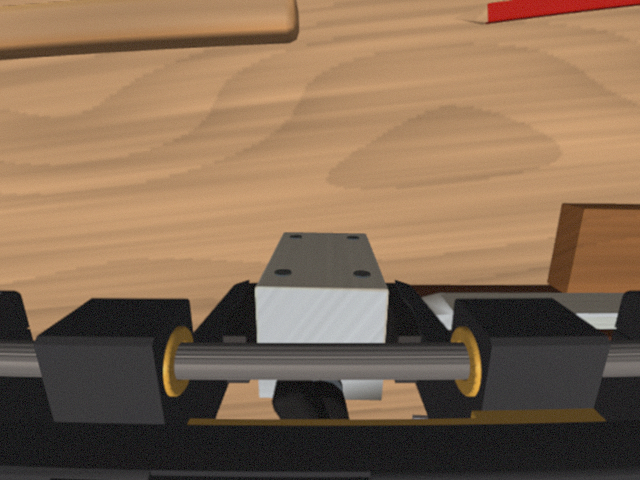

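```bash
cat > f2.py <<'E'
from h import *
C={n:cal(n) for n in ['scene','side']};z=np.load('wrist_a.npz');C['wrist']=[z[k] for k in z.files]
K=[('wrist',(421.6,313.4),0),('scene',(359.5,277.4),0),('side',(294.6,278.0),0),('scene',(358.2,278.6),0),('side',(293.3,279.0),0),('wrist',(611.0,295.5),1),('scene',(298.6,241.4),1),('side',(331.5,253.6),1),('side',(333.3,252.7),1)]
X=[(-.0175,-.17,.06),(0,0,0)]
f=lambda p:np.concatenate([proj(C[n],pose(p,X[i]))[0]-uv for n,uv,i in K])
s=least_squares(f,[.505,-.078,np.radians(174)],x_scale=[.01,.01,.05],loss='soft_l1',f_scale=1.5)
print('fence',s.x.round(4),np.degrees(s.x[2]));print(s.fun.reshape(-1,2).round(1).tolist())
c=C['wrist']
for zt,uvs in [(.1267,[(257,289),(386,289)]),(.0427,[(284,234),(364,234)])]:
    P=[at_z(c,u,zt) for u in uvs]; d=P[1]-P[0]; print([p.round(4).tolist() for p in P],'len',np.hypot(*d[:2]),'yaw',np.degrees(np.arctan2(d[0],-d[1])))
print('rail_end w',at_z(c,(421.6,313.4),.06)); 
print('rail_end tri',tri([(C['scene'],(359.5,277.4)),(C['side'],(294.6,278.0))]))
print('sample w',at_z(c,(566,205),.024),at_z(c,(560.9,258.2),.012),'tri',tri([(C['scene'],(308.3,264.5)),(C['side'],(312.9,257.5))]))
im=cv2.imread('pics/wrist_a.png');cv2.imwrite('pics/c2.png',cv2.resize(im[190:340,380:640],None,fx=3,fy=3,interpolation=cv2.INTER_CUBIC))
E
python3 f2.py
```

```text
fence [ 0.5047 -0.0765  3.0396] 174.1579919075666
[[-0.5, -0.3], [0.4, 1.2], [-1.1, 1.5], [1.7, -0.0], [0.2, 0.5], [2.4, -0.4], [0.5, -0.8], [2.6, -1.5], [0.8, -0.6]]
[[0.5925, 0.1682, 0.1267], [0.5875, 0.1207, 0.1267]] len 0.047691919933976305 yaw -6.011768025563069
[[0.5913, 0.167, 0.0427], [0.5863, 0.1192, 0.0427]] len 0.04802044357281686 yaw -6.010588251794971
rail_end w [0.53921344 0.09053282 0.06      ]
rail_end tri (array([0.53835009, 0.08890163, 0.06208283]), np.float64(0.0006470917512709613))
sample w [ 0.58685717 -0.01523247  0.024     ] [ 0.54524388 -0.02307486  0.012     ] tri (array([ 0.54216075, -0.02720202,  0.01132261]), np.float64(0.004814060187529879))
```

View pics/c2.png

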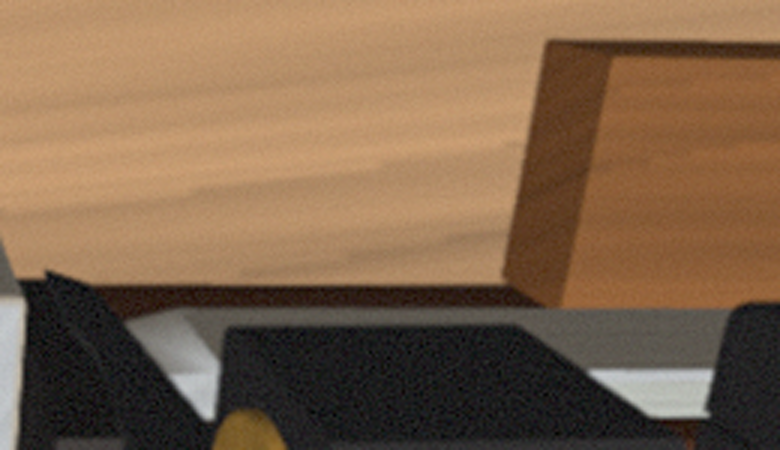

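```bash
python3 - <<'E'
from h import *
z=np.load('wrist_a.npz');c=[z[k] for k in z.files]
im=cv2.imread('pics/wrist_a.png').astype(float).mean(2);im=cv2.GaussianBlur(im,(5,5),0)
def edge(u,r0,r1):
    g=np.gradient(im[r0:r1,u-1:u+2].mean(1)); k=np.argmax(abs(g)); 
    a,b,d=abs(g[max(k-1,0)]),abs(g[k]),abs(g[min(k+1,len(g)-1)]); return r0+k+(0.5*(a-d)/(a-2*b+d) if 0<k<len(g)-1 else 0)
yaw=np.radians(174.1);O=np.array([.5047,-.0765])
def fx(P): d=P[:2]-O; return 1000*np.array([np.cos(yaw)*d[0]+np.sin(yaw)*d[1], -np.sin(yaw)*d[0]+np.cos(yaw)*d[1]])
for nm,us,r,zz in [('fence bottom',[440,470,500,530],(278,290),0),('rail low',[460,490,520,545,],(288,298),.046),('rail low(sample)',[580,600,620],(288,298),.046),('rail up',[585,592,600,608],(306,320),.074)]:
    P=[at_z(c,(u,edge(u,*r)),zz) for u in us]; print(nm,[edge(u,*r).__round__(1) for u in us],[fx(p).round(1).tolist() for p in P])
for nm,uv,zz in [('sb',(562.7,204),0),('sb',(547.7,281.7),0),('st',(583.3,209),.024),('st',(566.7,291.7),.024)]: print(nm,fx(at_z(c,uv,zz)).round(1),at_z(c,uv,zz).round(4))
print('TCP',fx(np.array([.572,.1466])))
print('blk',[fx(at_z(c,u,zt)).round(1) for u,zt in [((257,289),.1267),((386,289),.1267),((284,234),.0427),((364,234),.0427)]])
E
```

```text
fence bottom [np.float64(284.4), np.float64(284.8), np.float64(284.6), np.float64(284.5)] [[-10.1, -138.7], [-9.7, -115.6], [-9.7, -92.4], [-9.6, -68.9]]
rail low [np.float64(292.2), np.float64(292.1), np.float64(292.2), np.float64(292.1)] [[-24.3, -142.4], [-24.2, -123.4], [-24.0, -104.2], [-24.0, -88.1]]
rail low(sample) [np.float64(292.4), np.float64(292.5), np.float64(292.6)] [[-23.6, -65.3], [-23.3, -52.0], [-23.1, -38.6]]
rail up [np.float64(312.8), np.float64(312.9), np.float64(312.8), np.float64(312.8)] [[-23.9, -82.6], [-23.8, -78.5], [-23.8, -73.8], [-23.7, -69.2]]
sb [-71.9 -54.8] [ 0.5819 -0.0293  0.    ]
sb [-11.8 -55.4] [ 0.5221 -0.0226  0.    ]
st [-72.8 -57.2] [ 0.583  -0.0271  0.024 ]
st [-14.2 -57.1] [ 0.5247 -0.0211  0.024 ]
TCP [ -44.01048463 -228.83613622]
blk [array([ -62.1, -252.4]), array([ -62. , -204.7]), array([ -61.1, -251.1]), array([ -61. , -203.1])]
```

>>> send_rows(slide=[[0, 0, 12], [0, 0, 24], [0, 0, 34], [0, 0, 38.5], [0, 0, 38.5]], dr=[[0, 0, 0], [0, 0, 0], [0, 0, 0], [0, 0, 0], [0, 0, 0]], hand=[0.8, 0.8, 0.8, 0.8, 0.8])

```text
clock: 8.22
eef_pos: [0.5705, 0.1454, 0.0596]
tool_rot: [180.0, 0.3, -6.1]
contact_force: [-0.1, -0.1, -5.4]
width: 0.0497
gripper_force: 34.8
```

>>> send_rows(slide=[[0, 0, 0], [0, 0, 0], [0, 0, 0], [0, 0, 0], [0, 0, 0]], dr=[[0, 0, 0], [0, 0, 0], [0, 0, 0], [0, 0, 0], [0, 0, 0]], hand=[0.8, 0.8, 0.8, 0.8, 0.8])

```text
clock: 8.63
eef_pos: [0.5728, 0.1456, 0.0628]
tool_rot: [-180.0, -0.1, -6.1]
contact_force: [0.9, 0.5, -5.6]
width: 0.0501
gripper_force: 34.8
```

>>> send_rows(slide=[[0, 6, 0.4], [0, 12, 0.4], [0, 18, 0.4], [0, 24, 0.4], [0, 28, 0.4]], dr=[[0, 0, 0], [0, 0, 0], [0, 0, 0], [0, 0, 0], [0, 0, 0]], hand=[0.8, 0.8, 0.8, 0.8, 0.8])

```text
clock: 9.05
eef_pos: [0.5693, 0.1166, 0.0618]
tool_rot: [180.0, 0.0, -6.1]
contact_force: [-0.4, 0.0, -6.4]
width: 0.0499
gripper_force: 34.8
```

>>> send_rows(slide=[[0, 0, 0], [0, 0, 0], [0, 0, 0], [0, 0, 0], [0, 0, 0]], dr=[[0, 0, 0], [0, 0, 0], [0, 0, 0], [0, 0, 0], [0, 0, 0]], hand=[0.8, 0.8, 0.8, 0.8, 0.8])

```text
clock: 9.47
eef_pos: [0.5694, 0.118, 0.0618]
tool_rot: [-180.0, 0.0, -6.1]
contact_force: [-0.3, -0.7, -6.4]
width: 0.0496
gripper_force: 34.8
```

>>> send_rows(slide=[[0, 3, 0], [0, 6, 0], [0, 9, 0], [0, 12, 0], [0, 15, 0]], dr=[[0, 0, 0], [0, 0, 0], [0, 0, 0], [0, 0, 0], [0, 0, 0]], hand=[0.8, 0.8, 0.8, 0.8, 0.8])

```text
clock: 9.88
eef_pos: [0.5678, 0.1024, 0.0618]
tool_rot: [180.0, 0.0, -6.1]
contact_force: [-1.0, -0.0, -6.1]
width: 0.0498
gripper_force: 34.8
```

>>> send_rows(slide=[[0, 3, 0], [0, 6, 0], [0, 9, 0], [0, 12, 0], [0, 15, 0]], dr=[[0, 0, 0], [0, 0, 0], [0, 0, 0], [0, 0, 0], [0, 0, 0]], hand=[0.8, 0.8, 0.8, 0.8, 0.8])

```text
clock: 10.3
eef_pos: [0.5662, 0.0876, 0.0618]
tool_rot: [-180.0, 0.0, -6.1]
contact_force: [-0.8, -0.1, -5.0]
width: 0.0498
gripper_force: 34.8
```

>>> send_rows(slide=[[0, 4, 0], [0, 8, 0], [0, 12, 0], [0, 16, 0], [0, 20, 0]], dr=[[0, 0, 0], [0, 0, 0], [0, 0, 0], [0, 0, 0], [0, 0, 0]], hand=[0.8, 0.8, 0.8, 0.8, 0.8])

```text
clock: 10.72
eef_pos: [0.564, 0.0676, 0.0618]
tool_rot: [-180.0, 0.0, -6.1]
contact_force: [-0.6, -0.1, -6.1]
width: 0.0501
gripper_force: 34.8
```

```bash
python3 look.py b
```

```text
10.7167 [0.564  0.0676 0.0618] [-1.80e+02  1.00e-02 -6.09e+00] [-0.6 -0.1 -6.1] [ 0.076 -0.066 -0.005] 0.050104274067682995
rail_end wrist []
rail_end scene []
rail_end side [([294.2, 276.3], 0.75)]
fence wrist []
fence scene [([301.9, 239.1], 0.94)]
fence side [([334.7, 253.4], 0.84)]
stop_grip wrist [([323.4, 309.1], 0.68)]
stop_grip scene [([485.1, 280.4], 0.87), ([341.4, 276.1], 0.72)]
stop_grip side [([285.2, 268.9], 0.85), ([328.0, 373.8], 0.69)]
stop_face wrist []
stop_face scene [([333.5, 284.6], 0.71), ([482.7, 286.1], 0.68)]
stop_face side [([338.7, 398.5], 0.86)]
knob_grip wrist [([315.5, 426.5], 0.87)]
knob_grip scene [([498.8, 278.6], 0.49)]
knob_grip side [([318.9, 368.2], 0.68), ([298.6, 255.0], 0.6)]
sample_end wrist [([473.6, 277.6], 0.65)]
sample_end scene [([279.8, 127.6], 0.92), ([307.0, 260.9], 0.81)]
sample_end side [([448.9, 207.6], 0.8), ([308.0, 255.5], 0.74)]
end_stop wrist []
end_stop scene [([255.8, 223.5], 0.96)]
end_stop side [([335.7, 223.5], 0.62)]
11.9167 [0.5641 0.068  0.0618] [-180.      0.     -6.09]
```

```bash
python3 - <<'E'
import cv2,numpy as np
a=cv2.imread('pics/wrist_b.png')[170:330,230:550];b=cv2.imread('pics/side_b.png')[210:330,250:370];s=cv2.imread('pics/scene_b.png')[210:330,280:400]
A=cv2.resize(a,(640,320),interpolation=cv2.INTER_CUBIC);B=cv2.resize(b,(280,280),interpolation=cv2.INTER_CUBIC);S=cv2.resize(s,(280,280),interpolation=cv2.INTER_CUBIC)
cv2.imwrite('pics/comp.png',np.vstack([A,np.hstack([B,S,np.zeros((280,80,3),np.uint8)])]))
E
```

```text
(no output)
```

View pics/comp.png

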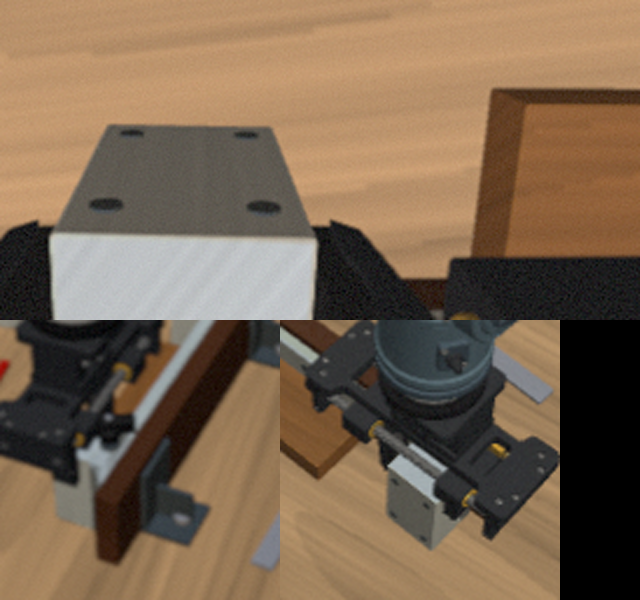

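```bash
cat > gap.py <<'E'
from h import *
z=np.load('wrist_b.npz');c=[z[k] for k in z.files]
yaw=np.radians(173.85);O=np.array([.5047,-.0765])
def fx(P): d=P[:2]-O; return 1000*np.array([np.cos(yaw)*d[0]+np.sin(yaw)*d[1], -np.sin(yaw)*d[0]+np.cos(yaw)*d[1]])
for nm,uv,zz in [('sample bot',(476,215),0),('sample bot2',(466.5,295),0),('sample top',(492,221.5),.024),('block bot',(366,233.5),.004),('block bot L',(284.5,233),.004),('blk top R',(388,289),.088),('blk top L',(255.5,287.5),.088)]: print(nm,fx(at_z(c,uv,zz)).round(1))
print('TCP',fx(np.array([.5641,.068])))
E
python3 gap.py
```

```text
sample bot [-71.7 -55.7]
sample bot2 [-19.  -55.5]
sample top [-73.  -57.4]
block bot [ -61.  -122.7]
block bot L [ -61.3 -171.5]
blk top R [ -61.7 -124.8]
blk top L [ -62.3 -173.7]
TCP [ -43.57760456 -150.03200452]
```

>>> send_rows(slide=[[0, 8, 0], [0, 16, 0], [0, 24, 0], [0, 31, 0], [0, 36, 0]], dr=[[0, 0, 0], [0, 0, 0], [0, 0, 0], [0, 0, 0], [0, 0, 0]], hand=[0.8, 0.8, 0.8, 0.8, 0.8])

```text
clock: 12.33
eef_pos: [0.5601, 0.031, 0.0619]
tool_rot: [-180.0, 0.0, -6.1]
contact_force: [0.2, 1.8, -5.3]
width: 0.0495
gripper_force: 34.8
```

>>> send_rows(slide=[[0, 5, 0], [0, 10, 0], [0, 14, 0], [0, 18, 0], [0, 20, 0]], dr=[[0, 0, 0], [0, 0, 0], [0, 0, 0], [0, 0, 0], [0, 0, 0]], hand=[0.8, 0.8, 0.8, 0.8, 0.8])

```text
clock: 12.75
eef_pos: [0.558, 0.012, 0.0618]
tool_rot: [-180.0, 0.0, -6.1]
contact_force: [-1.2, 2.5, -5.9]
width: 0.0498
gripper_force: 34.8
```

>>> send_rows(slide=[[0, 0, 0], [0, 0, 0], [0, 0, 0], [0, 0, 0], [0, 0, 0]], dr=[[0, 0, 0], [0, 0, 0], [0, 0, 0], [0, 0, 0], [0, 0, 0]], hand=[0.8, 0.8, 0.8, 0.8, 0.8])

```text
clock: 13.17
eef_pos: [0.558, 0.012, 0.0617]
tool_rot: [180.0, 0.0, -6.1]
contact_force: [-2.5, -1.9, -4.8]
width: 0.0498
gripper_force: 34.8
```

```bash
python3 look.py c | grep -v side; sed -i "s/wrist_b/wrist_c/" gap.py; python3 - <<'E'
import cv2,numpy as np
im=cv2.imread('pics/wrist_c.png').astype(int)
print('row 215',im[215,350:480:4].mean(1).round().astype(int).tolist() if 0 else [int(v.sum()/3) for v in im[225,350:480:3]])
print('row 245',[int(v.sum()/3) for v in im[245,350:480:3]])
E
```

```text
13.1667 [0.558  0.012  0.0617] [ 1.7996e+02  2.0000e-02 -6.0700e+00] [-2.5 -1.9 -4.8] [-0.282  0.467  0.134] 0.04984259146002358
rail_end wrist []
rail_end scene [([358.3, 278.8], 0.73)]
fence wrist []
fence scene []
stop_grip wrist [([323.6, 310.2], 0.56)]
stop_grip scene [([485.8, 279.1], 0.87)]
stop_face wrist [([616.7, 273.1], 0.67)]
stop_face scene [([481.6, 283.1], 0.86), ([305.7, 267.3], 0.68), ([400.8, 430.8], 0.16)]
knob_grip wrist []
knob_grip scene []
sample_end wrist [([381.1, 280.8], 0.7)]
sample_end scene [([309.9, 261.8], 0.91)]
end_stop wrist [([618.8, 272.4], 0.88)]
end_stop scene [([254.9, 221.0], 0.95), ([400.0, 430.5], 0.59)]
14.3667 [0.5581 0.0124 0.0618] [-1.80e+02  1.00e-02 -6.09e+00]
row 215 [150, 149, 146, 149, 150, 147, 149, 153, 154, 151, 152, 78, 70, 74, 100, 104, 103, 105, 99, 98, 104, 105, 99, 104, 103, 101, 102, 103, 98, 96, 102, 99, 100, 105, 100, 101, 98, 100, 100, 101, 99, 100, 93, 97]
row 245 [88, 86, 93, 92, 92, 92, 86, 152, 155, 155, 152, 64, 61, 103, 109, 104, 109, 102, 107, 104, 104, 106, 105, 101, 100, 103, 100, 103, 105, 103, 103, 102, 100, 99, 101, 103, 103, 102, 101, 103, 101, 103, 97, 101]
```

>>> send_rows(slide=[[-0.7, 1, 0], [-0.7, 2, 0], [-0.7, 3, 0], [-0.7, 4, 0], [-0.7, 5, 0]], dr=[[0, 0, 0], [0, 0, 0], [0, 0, 0], [0, 0, 0], [0, 0, 0]], hand=[0.8, 0.8, 0.8, 0.8, 0.8])

```text
clock: 14.78
eef_pos: [0.5572, 0.0075, 0.0619]
tool_rot: [-180.0, -0.0, -6.1]
contact_force: [-0.7, 0.7, -6.4]
width: 0.0499
gripper_force: 34.8
```

>>> send_rows(slide=[[0, 0.4, 0], [0, 0.8, 0], [0, 1.2, 0], [0, 1.5, 0], [0, 1.5, 0]], dr=[[0, 0, 0], [0, 0, 0], [0, 0, 0], [0, 0, 0], [0, 0, 0]], hand=[0.8, 0.8, 0.8, 0.8, 0.8])

```text
clock: 15.2
eef_pos: [0.5569, 0.0058, 0.0619]
tool_rot: [180.0, -0.0, -6.1]
contact_force: [0.4, 0.1, -5.1]
width: 0.0498
gripper_force: 34.8
```

```bash
cat > st.py <<'E'
from h import *
im=cv2.cvtColor(snapshot('wrist'),cv2.COLOR_RGB2GRAY).astype(float);im=cv2.GaussianBlur(im,(3,3),0)
o=robot.get_obs();print(o['clock'],o['eef_pos'].round(4),o['tool_rot'].round(2),o['contact_force'].round(1),o['torque'].round(3),o['width'].round(4),o['gripper_force'])
for r in (225,238,245,252): print(r,[int(v) for v in im[r,358:396:2]])
E
python3 st.py
```

```text
Traceback (most recent call last):
  File "st.py", line 3, in <module>
    o=robot.get_obs();print(o['clock'],o['eef_pos'].round(4),o['tool_rot'].round(2),o['contact_force'].round(1),o['torque'].round(3),o['width'].round(4),o['gripper_force'])
                                                                                                                                     ^^^^^^^^^^^^^^^^
AttributeError: 'float' object has no attribute 'round'
```

```bash
sed -i "s/,o\['width'\].round(4)/,o['width']/" st.py; python3 st.py
```

```text
15.3 [0.5569 0.0059 0.0619] [ 1.80e+02 -2.00e-02 -6.09e+00] [-0.2  0.5 -5.4] [-0.013 -0.056 -0.013] 0.04963341735249391 34.807441771110916
225 [157, 159, 159, 160, 159, 159, 160, 108, 69, 72, 94, 112, 111, 111, 111, 109, 111, 110, 111]
238 [67, 87, 89, 89, 98, 149, 158, 94, 70, 72, 100, 107, 109, 108, 109, 107, 107, 109, 109]
245 [92, 91, 91, 90, 92, 92, 108, 80, 70, 80, 107, 113, 112, 112, 113, 112, 112, 113, 112]
252 [93, 92, 92, 92, 90, 91, 92, 92, 78, 80, 106, 107, 106, 106, 107, 107, 106, 105, 105]
```

>>> send_rows(slide=[[0, 0.3, 0], [0, 0.6, 0], [0, 0.9, 0], [0, 1.2, 0], [0, 1.2, 0]], dr=[[0, 0, 0], [0, 0, 0], [0, 0, 0], [0, 0, 0], [0, 0, 0]], hand=[0.8, 0.8, 0.8, 0.8, 0.8])

```text
clock: 15.72
eef_pos: [0.5566, 0.0047, 0.0618]
tool_rot: [180.0, 0.0, -6.1]
contact_force: [-0.4, -0.1, -5.4]
width: 0.0499
gripper_force: 34.8
```

>>> send_rows(slide=[[0, 0.2, 0], [0, 0.4, 0], [0, 0.6, 0], [0, 0.8, 0], [0, 0.8, 0]], dr=[[0, 0, 0], [0, 0, 0], [0, 0, 0], [0, 0, 0], [0, 0, 0]], hand=[0.8, 0.8, 0.8, 0.8, 0.8])

```text
clock: 16.13
eef_pos: [0.5566, 0.0039, 0.0618]
tool_rot: [180.0, -0.0, -6.1]
contact_force: [-0.3, -0.1, -6.5]
width: 0.0498
gripper_force: 34.8
```

```bash
python3 st.py
```

```text
16.1833 [0.5566 0.0039 0.0618] [-180.      0.     -6.09] [-0.4  1.2 -6.4] [ 0.051 -0.081  0.036] 0.0499310024173504 34.80735576250481
225 [159, 159, 159, 160, 162, 140, 77, 70, 86, 112, 111, 111, 112, 111, 112, 111, 111, 110, 109]
238 [68, 87, 90, 90, 97, 96, 74, 69, 95, 108, 108, 108, 109, 109, 108, 109, 108, 108, 108]
245 [91, 92, 93, 91, 90, 92, 87, 75, 104, 113, 113, 111, 112, 111, 111, 111, 111, 112, 112]
252 [91, 92, 92, 91, 91, 92, 91, 93, 103, 107, 106, 106, 107, 105, 104, 106, 105, 104, 105]
```

>>> send_rows(slide=[[0, 0.2, 0], [0, 0.4, 0], [0, 0.4, 0], [0, 0.4, 0]], dr=[[0, 0, 0], [0, 0, 0], [0, 0, 0], [0, 0, 0]], hand=[0.8, 0.8, 0.8, 0.8])

```text
clock: 16.52
eef_pos: [0.5565, 0.0035, 0.0618]
tool_rot: [180.0, -0.0, -6.1]
contact_force: [-0.1, 0.2, -6.1]
width: 0.0497
gripper_force: 34.8
```

>>> send_rows(slide=[[0, 0.2, 0], [0, 0.4, 0], [0, 0.4, 0], [0, 0.4, 0]], dr=[[0, 0, 0], [0, 0, 0], [0, 0, 0], [0, 0, 0]], hand=[0.8, 0.8, 0.8, 0.8])

```text
clock: 16.85
eef_pos: [0.5565, 0.0031, 0.0618]
tool_rot: [-180.0, 0.0, -6.1]
contact_force: [0.2, 0.2, -5.4]
width: 0.0495
gripper_force: 34.8
```

>>> send_rows(slide=[[0, 0.2, 0], [0, 0.4, 0], [0, 0.4, 0], [0, 0.4, 0]], dr=[[0, 0, 0], [0, 0, 0], [0, 0, 0], [0, 0, 0]], hand=[0.8, 0.8, 0.8, 0.8])

```text
clock: 17.18
eef_pos: [0.5564, 0.0027, 0.0618]
tool_rot: [180.0, -0.0, -6.1]
contact_force: [-0.0, -0.4, -5.1]
width: 0.0496
gripper_force: 34.8
```

```bash
python3 st.py
```

```text
17.2333 [0.5564 0.0028 0.0618] [-180.      0.     -6.09] [ 0.1 -0.9 -5.7] [ 0.005 -0.045 -0.005] 0.05031040693518232 34.807348729120804
225 [159, 159, 160, 161, 144, 78, 72, 87, 112, 111, 112, 110, 111, 111, 111, 110, 110, 110, 110]
238 [66, 87, 89, 90, 92, 81, 71, 97, 108, 108, 107, 110, 108, 107, 108, 107, 109, 109, 108]
245 [93, 94, 92, 91, 90, 91, 89, 103, 113, 113, 112, 112, 112, 111, 112, 111, 111, 111, 112]
252 [92, 93, 93, 92, 91, 90, 91, 97, 105, 105, 105, 105, 105, 106, 105, 105, 105, 104, 104]
```

>>> send_rows(slide=[[0, 0.2, 0], [0, 0.4, 0], [0, 0.4, 0], [0, 0.4, 0]], dr=[[0, 0, 0], [0, 0, 0], [0, 0, 0], [0, 0, 0]], hand=[0.8, 0.8, 0.8, 0.8])

```text
clock: 17.57
eef_pos: [0.5564, 0.0023, 0.0618]
tool_rot: [-180.0, 0.0, -6.1]
contact_force: [-0.6, 0.7, -5.4]
width: 0.05
gripper_force: 34.8
```

>>> send_rows(slide=[[0, 0.2, 0], [0, 0.4, 0], [0, 0.4, 0], [0, 0.4, 0]], dr=[[0, 0, 0], [0, 0, 0], [0, 0, 0], [0, 0, 0]], hand=[0.8, 0.8, 0.8, 0.8])

```text
clock: 17.9
eef_pos: [0.5563, 0.0021, 0.0618]
tool_rot: [-180.0, 0.0, -6.1]
contact_force: [0.7, 0.9, -5.4]
width: 0.0495
gripper_force: 34.8
```

>>> send_rows(slide=[[0, 0.2, 0], [0, 0.2, 0], [0, 0.2, 0]], dr=[[0, 0, 0], [0, 0, 0], [0, 0, 0]], hand=[0.8, 0.8, 0.8])

```text
clock: 18.15
eef_pos: [0.5563, 0.0018, 0.0618]
tool_rot: [-180.0, -0.0, -6.1]
contact_force: [0.4, 0.6, -5.8]
width: 0.0496
gripper_force: 34.8
```

```bash
python3 st.py
```

```text
18.2 [0.5563 0.0018 0.0618] [-180.     -0.     -6.09] [ 0.   1.7 -6.1] [ 0.23  -0.069  0.035] 0.04990685978464452 34.77917494572239
225 [160, 160, 160, 159, 106, 70, 75, 104, 113, 110, 111, 112, 111, 111, 110, 111, 110, 111, 110]
238 [66, 86, 91, 89, 91, 79, 83, 108, 108, 107, 107, 106, 106, 108, 107, 108, 107, 107, 109]
245 [91, 91, 91, 90, 91, 92, 99, 112, 113, 112, 112, 111, 112, 110, 111, 113, 113, 113, 111]
252 [93, 93, 91, 91, 92, 92, 91, 97, 105, 106, 105, 106, 105, 104, 106, 105, 104, 105, 104]
```

>>> send_rows(slide=[[0, 0.2, 0], [0, 0.2, 0], [0, 0.2, 0]], dr=[[0, 0, 0], [0, 0, 0], [0, 0, 0]], hand=[0.8, 0.8, 0.8])

```text
clock: 18.45
eef_pos: [0.5563, 0.0016, 0.0618]
tool_rot: [-180.0, -0.0, -6.1]
contact_force: [0.3, 1.9, -5.2]
width: 0.0498
gripper_force: 34.8
```

```bash
python3 st.py; python3 st.py|head -1
```

```text
18.5 [0.5563 0.0016 0.0618] [-179.99   -0.     -6.09] [ 0.6  2.3 -6.3] [ 0.402 -0.098  0.074] 0.049558177508540566 34.76080228693945
225 [159, 160, 161, 157, 101, 69, 77, 105, 112, 111, 111, 111, 111, 111, 111, 110, 111, 110, 109]
238 [66, 87, 89, 90, 92, 79, 81, 108, 108, 108, 108, 108, 108, 108, 109, 107, 107, 108, 106]
245 [91, 92, 91, 90, 89, 91, 99, 112, 112, 112, 112, 112, 112, 111, 111, 112, 111, 112, 111]
252 [93, 92, 93, 92, 91, 89, 91, 97, 105, 107, 105, 105, 105, 106, 105, 105, 103, 106, 104]
18.55 [0.5563 0.0017 0.0618] [-1.7999e+02 -1.0000e-02 -6.0900e+00] [ 0.5  1.7 -5.9] [ 0.403 -0.113  0.062] 0.04975768298517781 34.7592314659596
```

>>> send_rows(slide=[[0, 0, 0], [0, 0, 0], [0, 0, 0], [0, 0, 0], [0, 0, 0]], dr=[[0, 0, 0], [0, 0, 0], [0, 0, 0], [0, 0, 0], [0, 0, 0]], hand=[0.35, 0.3, 0.25, 0.2, 0.15])

```text
clock: 18.97
eef_pos: [0.5567, 0.0013, 0.0623]
tool_rot: [180.0, -0.1, -6.1]
contact_force: [-0.2, -0.2, -0.5]
width: 0.0743
gripper_force: 0.0
```

>>> send_rows(slide=[[0, 0, 0], [0, 0, -10], [0, 0, -40], [0, 0, -75], [0, 0, -110]], dr=[[0, 0, 0], [0, 0, 0], [0, 0, 0], [0, 0, 0], [0, 0, 0]], hand=[0.15, 0.15, 0.15, 0.15, 0.15])

```text
clock: 19.38
eef_pos: [0.5556, 0.0017, 0.1731]
tool_rot: [-180.0, 0.1, -6.1]
contact_force: [0.2, -0.1, -0.1]
width: 0.075
gripper_force: 0.0
```

>>> send_rows(slide=[[0, 0, -30], [0, 0, -45], [0, 0, -50], [0, 0, -50], [0, 0, -50]], dr=[[0, 0, 0], [0, 0, 0], [0, 0, 0], [0, 0, 0], [0, 0, 0]], hand=[0.15, 0.15, 0.15, 0.15, 0.15])

```text
clock: 19.8
eef_pos: [0.5558, 0.0017, 0.2211]
tool_rot: [-180.0, 0.1, -6.1]
contact_force: [1.2, 0.3, -0.1]
width: 0.0745
gripper_force: 0.0
```

```bash
cat > kn.py <<'E'
from h import *
import sys
robot.get_obs();snapshot('scene');snapshot('scene')
o=robot.get_obs();print(o['clock'],o['eef_pos'].round(4),o['tool_rot'].round(2),o['width'])
c=cal('wrist');im=snapshot('wrist');save(im,f'k_{sys.argv[1]}.png');np.savez(f'k_{sys.argv[1]}.npz',*c)
R=landmark_of('knob_grip','wrist')
for d in R: print('knob',np.round(d['uv'],1),round(d['conf'],2),at_z(c,d['uv'],.110).round(4))
for d in landmark_of('stop_grip','wrist'): print('grip',np.round(d['uv'],1),round(d['conf'],2),at_z(c,d['uv'],.070).round(4))
for d in outline_of('knob_grip','wrist'): print('mask',d['rect'],round(d['conf'],2))
for d in outline_of('stop_grip','wrist'): print('stop',d['rect'],round(d['conf'],2))
for n in ['scene','side']:
    snapshot(n); print(n,[(np.round(d['uv'],1).tolist(),round(d['conf'],2)) for d in landmark_of('knob_grip',n)])
E
python3 kn.py 1
```

```text
19.9 [0.5552 0.0018 0.2199] [-179.98    0.19   -6.09] 0.07498653370779591
knob [319.1 265.1] 0.74 [0.5338 0.0057 0.11  ]
grip [320.7 226.5] 0.55 [0.5545 0.0023 0.07  ]
mask [299.1, 236.8, 41.3, 56.3] 0.76
mask [346.1, 180.7, 137.7, 56.7] 0.26
stop [293.8, 195.0, 60.5, 97.2] 0.98
stop [303.1, 236.2, 38.3, 55.7] 0.66
scene [([501.8, 278.4], 0.79), ([322.7, 239.5], 0.67), ([252.6, 326.7], 0.57)]
side [([318.1, 368.3], 0.83), ([309.7, 235.2], 0.8), ([335.6, 220.8], 0.61)]
```

```bash
cat > bar.py <<'E'
from h import *
import sys
t=sys.argv[1];z=np.load(f'k_{t}.npz');c=[z[k] for k in z.files];im=cv2.imread(f'pics/k_{t}.png')
u0,v0,w,h=map(int,sys.argv[2:6])
g=im[v0:v0+h,u0:u0+w].max(2)
m=(g<48).astype(np.uint8);m=cv2.morphologyEx(m,cv2.MORPH_CLOSE,np.ones((3,3)))
n,l,s,ce=cv2.connectedComponentsWithStats(m);k=1+np.argmax(s[1:,4]);ys,xs=np.where(l==k)
print('area',s[k],'centroid',ce[k]+[u0,v0])
W=np.array([at_z(c,(x+u0,y+v0),.117)[:2] for x,y in zip(xs,ys)],np.float32)*1000
r=cv2.minAreaRect(W);print('rect mm',r,'centroid',W.mean(0))
e,v=np.linalg.eigh(np.cov(W.T));d=v[:,1];print('axis angle world deg',np.degrees(np.arctan2(d[1],d[0])),'std',np.sqrt(e))
vis=cv2.resize(np.hstack([im[v0-45:v0+h+5,u0-30:u0+w+30]]),None,fx=5,fy=5,interpolation=cv2.INTER_CUBIC)
q=(cv2.boxPoints(r)/1000);p=proj(c,np.c_[q,np.full(4,.117)]);p=((p-[u0-30,v0-45]+.5)*5).astype(int);cv2.polylines(vis,[p],True,(0,255,0),1)
cv2.imwrite(f'pics/bar_{t}.png',vis[:600,:800]);print(vis.shape)
E
python3 bar.py 1 288 230 66 68
```

```text
area [ 15   9  38  53 917] centroid [321.87459106 264.3217012 ]
rect mm ((535.6166381835938, 3.223621368408203), (44.09934997558594, 18.866491317749023), 11.646864891052246) centroid [536.54504     3.1657162]
axis angle world deg -157.8303590327643 std [ 4.41125142 11.95022162]
(590, 630, 3)
```

View pics/bar_1.png

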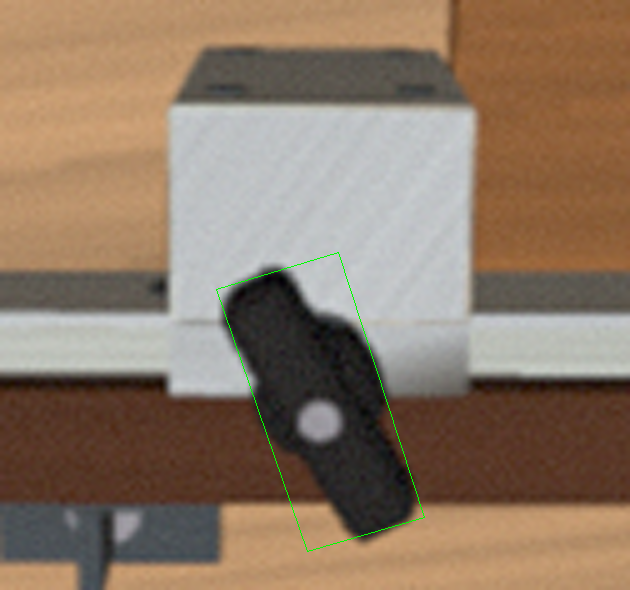

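```bash
python3 - <<'E'
from h import *
z=np.load('k_1.npz');c=[z[k] for k in z.files]
A=at_z(c,(309.9,242.5),.117);B=at_z(c,(334.5,289.5),.117);D=at_z(c,(321.5,268.9),.118)
print(A,B,np.hypot(*(A-B)[:2]),(A+B)/2,D); d=A-B;a=np.degrees(np.arctan2(d[1],d[0]));print('bar angle',a)
# block top edges
for uv in [(258+33.5,185+20.6),(258+94.5,185+20.6),(258+33.5,185+64.3),(258+94,185+64)]: print(at_z(c,uv,.087).round(4))
print(robot.get_obs()['joint_pos'].round(1),robot.get_obs()['eef_pos'].round(4))
cs,cd=cal('scene'),cal('side');print(tri([(cs,(322.7,239.5)),(cd,(309.7,235.2))]), tri([(cs,(322.7,239.5)),(cd,(309.7,235.2)),(c,(319.1,265.1))]))
E
```

```text
[0.55457589 0.01018388 0.117     ] [ 0.51526808 -0.00426056  0.117     ] 0.04187774784491219 [0.53492198 0.00296166 0.117     ] [0.53343603 0.00383393 0.118     ]
bar angle 20.176860667641005
[0.5782 0.0233 0.087 ]
[ 0.573  -0.0254  0.087 ]
[0.5418 0.028  0.087 ]
[ 0.5367 -0.022   0.087 ]
[-12.1   8.9  95.8  -0.   75.3  84. ] [0.5562 0.0016 0.2216]
(array([0.53384402, 0.00361698, 0.10585569]), np.float64(0.001303974826525541)) (array([0.53357259, 0.00494924, 0.10719379]), np.float64(0.0018279026130311482))
```

```bash
python3 kn.py 2 | head -3; python3 - <<'E'
from h import *
z=np.load('k_2.npz');c=[z[k] for k in z.files];im=cv2.imread('pics/k_2.png');g=im.max(2)
sub=g[255:282,310:334].astype(int);m=(sub>120).astype(np.uint8);n,l,s,ce=cv2.connectedComponentsWithStats(m)
for k in range(1,n): print('dot',s[k],ce[k]+[310,255])
print('col 354',g[255:300:1,354].tolist());print('col 285',g[195:215,305].tolist(),g[255:300,280].tolist())
yaw=np.radians(173.85);O=np.array([.5047,-.0765])
def fx(P): d=P[:2]-O; return 1000*np.array([np.cos(yaw)*d[0]+np.sin(yaw)*d[1], -np.sin(yaw)*d[0]+np.cos(yaw)*d[1]])
for k in range(1,n):
    if 8<s[k][4]<150: P=at_z(c,ce[k]+[310,255],.118);print(P,fx(P))
G=cv2.GaussianBlur(g.astype(float),(3,3),0)
for u in (272,282,352,360):
    d=np.gradient(G[278:294,u]);r=278+np.argmax(abs(d));print('fence back',u,r,fx(at_z(c,(u,r),.078)))
for u in (300,320,340):
    d=np.gradient(G[198:214,u]);r=198+np.argmax(abs(d));print('blk front top',u,r,fx(at_z(c,(u,r),.087)))
for u in (280,360):
    d=np.gradient(G[240:252,u]);r=240+np.argmax(abs(d));print('rail front up',u,r,fx(at_z(c,(u,r),.074)))
for v in (215,225): 
    d=np.gradient(G[v,280:366]);r=[280+np.argmax(d[:25]),280+60+np.argmin(d[60:])];print('blk sides',v,r,[fx(at_z(c,(x,v),.087)).round(1) for x in r])
E
```

```text
20.45 [0.5563 0.0016 0.2218] [180.    -0.    -6.09] 0.07474186766038624
knob [320.2 262. ] 0.93 [0.537  0.0043 0.11  ]
grip [322.1 224.4] 0.68 [0.5573 0.0006 0.07  ]
dot [22  0  2  2  4] [332.5 255.5]
dot [ 8 12  8  7 44] [321.34090909 269.86363636]
col 354 [190, 189, 188, 193, 197, 188, 106, 44, 47, 65, 83, 85, 88, 87, 90, 86, 90, 87, 83, 88, 85, 89, 91, 88, 90, 85, 87, 89, 88, 88, 80, 112, 177, 186, 189, 194, 195, 198, 195, 187, 184, 182, 188, 189, 194]
col 285 [161, 98, 78, 87, 91, 86, 91, 86, 68, 61, 74, 102, 155, 189, 202, 193, 196, 196, 191, 197] [198, 193, 190, 192, 192, 160, 88, 32, 54, 77, 89, 88, 86, 88, 85, 83, 85, 86, 90, 87, 85, 93, 89, 89, 84, 80, 85, 84, 86, 84, 86, 81, 78, 76, 75, 80, 76, 80, 68, 58, 49, 55, 66, 106, 166]
[0.53346175 0.00383375 0.118     ] [-19.98992255 -82.95270904]
fence back 272 288 [  12.2878003  -126.93899141]
fence back 282 288 [  12.2658343  -118.01080379]
fence back 352 286 [ 10.25593183 -55.63875501]
fence back 360 286 [ 10.2536564 -48.5118902]
blk front top 300 207 [ -62.45918208 -100.27471395]
blk front top 320 207 [-62.47730635 -84.09834509]
blk front top 340 207 [-62.50133861 -67.92201587]
rail front up 280 248 [ -23.80272004 -119.11837123]
rail front up 360 248 [-23.89273921 -49.16967   ]
blk sides 215 [np.int64(292), np.int64(351)] [array([ -55.9, -106.9]), array([-55.9, -58.9])]
blk sides 225 [np.int64(292), np.int64(351)] [array([ -47.5, -107.1]), array([-47.6, -58.7])]
```

>>> send_rows(slide=[[-6, 0, 10], [-12, 0, 20], [-18, 0, 35], [-23.6, 0, 50], [-23.6, 0, 60]], dr=[[0, 0, -6], [0, 0, -12], [0, 0, -18], [0, 0, -23], [0, 0, -26.3]], hand=[0.5, 0.5, 0.5, 0.5, 0.5], newtons=5)

```text
clock: 21.32
eef_pos: [0.5314, 0.0044, 0.1604]
tool_rot: [-179.9, 0.1, 20.5]
contact_force: [-0.3, -0.1, 0.0]
width: 0.045
gripper_force: 0.0
```

>>> send_rows(slide=[[0, 0, 10], [0, 0, 20], [0, 0, 25], [0, 0, 25], [0, 0, 25]], dr=[[0, 0, 0], [0, 0, 0], [0, 0, 0], [0, 0, 0], [0, 0, 0]], hand=[0.5, 0.5, 0.5, 0.5, 0.5])

```text
clock: 21.73
eef_pos: [0.533, 0.004, 0.1368]
tool_rot: [-180.0, 0.0, 20.2]
contact_force: [0.3, 0.1, 0.6]
width: 0.044
gripper_force: 0.0
```

>>> send_rows(slide=[[0, 0, 0], [0, 0, 0], [0, 0, 0], [0, 0, 0], [0, 0, 0]], dr=[[0, 0, 0], [0, 0, 0], [0, 0, 0], [0, 0, 0], [0, 0, 0]], hand=[0.5, 0.5, 0.5, 0.5, 0.5])

```text
clock: 22.15
eef_pos: [0.533, 0.004, 0.1371]
tool_rot: [180.0, -0.0, 20.2]
contact_force: [-0.6, 0.0, -1.1]
width: 0.0439
gripper_force: 0.0
```

```bash
python3 st.py | head -1
```

```text
22.2 [0.533  0.0041 0.137 ] [ 1.7999e+02 -2.0000e-02  2.0210e+01] [ 0.   0.5 -0. ] [-0.067  0.006 -0.035] 0.04402150536114895 0.0
```

>>> send_rows(slide=[[0, 0, 12], [0, 0, 24], [0, 0, 34], [0, 0, 34], [0, 0, 34]], dr=[[0, 0, 0], [0, 0, 0], [0, 0, 0], [0, 0, 0], [0, 0, 0]], hand=[0.5, 0.5, 0.5, 0.5, 0.5])

```text
clock: 22.62
eef_pos: [0.5317, 0.0043, 0.1012]
tool_rot: [-179.9, 0.2, 20.2]
contact_force: [0.5, 0.9, -0.0]
width: 0.044
gripper_force: 0.0
```

>>> send_rows(slide=[[0, 0, 0], [0, 0, 0], [0, 0, 0], [0, 0, 0], [0, 0, 0]], dr=[[0, 0, 0], [0, 0, 0], [0, 0, 0], [0, 0, 0], [0, 0, 0]], hand=[0.7, 0.75, 0.8, 0.82, 0.83], newtons=5)

```text
clock: 23.03
eef_pos: [0.533, 0.0044, 0.1033]
tool_rot: [-180.0, -0.0, 20.2]
contact_force: [-0.9, 1.8, 2.1]
width: 0.02
gripper_force: 5.0
```

>>> send_rows(slide=[[0, 0, 0], [0, 0, 0], [0, 0, 0], [0, 0, 0], [0, 0, 0]], dr=[[0, 0, 0], [0, 0, 0], [0, 0, 0], [0, 0, 0], [0, 0, 0]], hand=[0.85, 0.87, 0.89, 0.89, 0.89])

```text
clock: 23.45
eef_pos: [0.533, 0.0043, 0.1031]
tool_rot: [-180.0, -0.0, 20.2]
contact_force: [-0.6, 3.2, 4.4]
width: 0.0203
gripper_force: 5.0
```

```bash
python3 st.py | head -1
```

```text
23.5 [0.533  0.0043 0.1031] [-1.7999e+02 -3.0000e-02  2.0210e+01] [0.  4.4 4.8] [0.695 0.124 0.012] 0.020312424933605897 5.000190059363376
```

>>> send_rows(slide=[[0, 0, 0], [0, 0, 0], [0.1, -0.3, -4], [0.1, -0.3, -7], [0.1, -0.3, -7]], dr=[[0, 0, 0], [0, 0, 0], [0, 0, 0], [0, 0, 0], [0, 0, 0]], hand=[0.68, 0.68, 0.68, 0.68, 0.68])

```text
clock: 23.92
eef_pos: [0.5333, 0.004, 0.1105]
tool_rot: [180.0, -0.0, 20.2]
contact_force: [0.4, -0.5, -0.6]
width: 0.0282
gripper_force: 0.0
```

>>> send_rows(slide=[[0, 0, 0], [0, 0, 0], [0, 0, 0], [0, 0, 0], [0, 0, 0]], dr=[[0, 0, 0], [0, 0, 0], [0, 0, 0], [0, 0, 0], [0, 0, 0]], hand=[0.75, 0.8, 0.82, 0.84, 0.86], newtons=4)

```text
clock: 24.33
eef_pos: [0.5327, 0.0044, 0.1097]
tool_rot: [-180.0, 0.0, 20.2]
contact_force: [-0.0, 0.2, -0.8]
width: 0.0127
gripper_force: 4.0
```

```bash
python3 st.py | head -1
```

```text
24.3833 [0.5327 0.0044 0.1097] [-1.7999e+02  1.0000e-02  2.0220e+01] [-0.9  0.9 -0.4] [-0.007  0.046  0.04 ] 0.012594285139299012 3.9556713480851613
```

>>> send_rows(slide=[[0, 0, 0], [0, 0, 0], [0, 0, 0], [0, 0, 0]], dr=[[0, 0, 0], [0, 0, 0], [0, 0, 0], [0, 0, 0]], hand=[0.9, 0.95, 0.95, 0.95], newtons=40)

```text
clock: 24.72
eef_pos: [0.5326, 0.0044, 0.1097]
tool_rot: [-180.0, 0.0, 20.2]
contact_force: [-1.5, -0.2, -0.9]
width: 0.0114
gripper_force: 39.6
```

```bash
python3 st.py | head -1;python3 st.py | head -1
```

```text
24.7667 [0.5326 0.0044 0.1097] [-1.7999e+02  3.0000e-02  2.0220e+01] [-1.  -0.3 -0.7] [0.052 0.237 0.156] 0.01123632063036703 39.551798980546664
24.8167 [0.5326 0.0044 0.1097] [-1.7998e+02  3.0000e-02  2.0220e+01] [-1.3  1.5 -0.8] [-0.017  0.231  0.126] 0.011397671954883885 39.55197965462503
```

>>> send_rows(slide=[[0, 0, 0], [0, 0, 0], [0, 0, 0], [0, 0, 0], [0, 0, 0]], dr=[[0, 0, 3], [0, 0, 6], [0, 0, 9], [0, 0, 12], [0, 0, 15]], hand=[0.95, 0.95, 0.95, 0.95, 0.95])

```text
clock: 25.23
eef_pos: [0.5322, 0.0043, 0.1095]
tool_rot: [180.0, 0.1, 5.1]
contact_force: [-2.7, -0.7, 0.3]
width: 0.0113
gripper_force: 39.6
```

```bash
python3 st.py | head -1;python3 st.py | head -1
```

```text
25.2833 [0.5322 0.0042 0.1095] [1.7999e+02 8.0000e-02 4.9100e+00] [-2.9 -1.2 -0.6] [-0.171  0.424  0.19 ] 0.011070782819022133 39.55317423436554
25.3333 [0.5323 0.0042 0.1096] [1.7999e+02 7.0000e-02 5.1900e+00] [-2.8 -1.6 -0.3] [-0.165  0.44   0.194] 0.011094013035016788 39.54619837687005
```

>>> send_rows(slide=[[-0.4, 0.2, 0], [-0.4, 0.2, 0], [-0.4, 0.2, 0], [-0.4, 0.2, 0], [-0.4, 0.2, 0]], dr=[[0, 0, 3], [0, 0, 6], [0, 0, 9], [0, 0, 12], [0, 0, 12]], hand=[0.95, 0.95, 0.95, 0.95, 0.95])

```text
clock: 25.75
eef_pos: [0.5322, 0.0041, 0.1095]
tool_rot: [180.0, 0.0, -6.8]
contact_force: [-1.9, -0.4, -2.0]
width: 0.0112
gripper_force: 39.6
```

```bash
python3 st.py | head -1;python3 st.py | head -1
```

```text
25.8 [0.5322 0.0042 0.1095] [-1.80e+02  4.00e-02 -6.65e+00] [-2.  -0.8 -2.1] [-0.103  0.362  0.154] 0.011259529794398699 39.55342197780965
25.85 [0.5321 0.0042 0.1095] [ 1.80e+02  4.00e-02 -6.63e+00] [-1.3 -1.  -2.6] [-0.143  0.328  0.168] 0.011069622320596526 39.551814239604255
```

>>> send_rows(slide=[[-0.2, 0.1, 0.3], [-0.2, 0.1, 0.3], [-0.2, 0.1, 0.3], [-0.2, 0.1, 0.3], [-0.2, 0.1, 0.3]], dr=[[0, 0, 3], [0, 0, 6], [0, 0, 8], [0, 0, 10], [0, 0, 10]], hand=[0.95, 0.95, 0.95, 0.95, 0.95])

```text
clock: 26.27
eef_pos: [0.5322, 0.0043, 0.1095]
tool_rot: [-180.0, 0.0, -16.7]
contact_force: [-1.8, -0.2, -0.2]
width: 0.0116
gripper_force: 39.6
```

```bash
python3 st.py | head -1;python3 st.py | head -1
```

```text
26.3167 [0.5322 0.0043 0.1095] [-1.7999e+02  1.0000e-02 -1.6650e+01] [-1.6  1.2 -1.7] [0.087 0.371 0.25 ] 0.01143360896965449 39.61268647724964
26.3667 [0.5322 0.0042 0.1095] [-1.7999e+02  1.0000e-02 -1.6650e+01] [-1.5  0.8 -1.5] [0.076 0.285 0.242] 0.010989859208335548 39.6126776132844
```

>>> send_rows(slide=[[0, -0.1, 0], [0, -0.1, 0], [0, -0.1, 0], [0, -0.1, 0]], dr=[[0, 0, 2], [0, 0, 4], [0, 0, 4], [0, 0, 4]], hand=[0.95, 0.95, 0.95, 0.95])

```text
clock: 26.7
eef_pos: [0.5322, 0.0043, 0.1095]
tool_rot: [-180.0, 0.0, -20.7]
contact_force: [-1.3, 1.2, -1.0]
width: 0.0116
gripper_force: 39.6
```

```bash
python3 st.py | head -1;python3 st.py | head -1
```

```text
26.75 [0.5322 0.0043 0.1095] [-1.7999e+02  1.0000e-02 -2.0670e+01] [-0.7  2.  -1.2] [0.109 0.303 0.223] 0.011495806532942993 39.64252253150954
26.8 [0.5322 0.0043 0.1095] [-1.7999e+02  1.0000e-02 -2.0690e+01] [-0.3  1.1 -0.8] [0.137 0.317 0.244] 0.011173965855775883 39.64468664918692
```

>>> send_rows(slide=[[0, -0.1, 0], [0, -0.1, 0], [0, -0.1, 0], [0, -0.1, 0]], dr=[[0, 0, 2.5], [0, 0, 5], [0, 0, 5], [0, 0, 5]], hand=[0.95, 0.95, 0.95, 0.95])

```text
clock: 27.13
eef_pos: [0.5322, 0.0043, 0.1094]
tool_rot: [-180.0, 0.0, -25.7]
contact_force: [-2.0, 1.0, -1.7]
width: 0.0118
gripper_force: 39.7
```

```bash
python3 st.py | head -1;python3 st.py | head -1
```

```text
27.1833 [0.5322 0.0043 0.1094] [-1.800e+02  1.000e-02 -2.568e+01] [-0.5  1.3 -2.6] [0.152 0.298 0.263] 0.011398793554531142 39.681006226925035
27.2333 [0.5323 0.0043 0.1095] [-1.80e+02  1.00e-02 -2.57e+01] [-1.2  1.5 -2.1] [0.139 0.294 0.253] 0.012035728613224812 39.6829416990289
```

>>> send_rows(slide=[[0, -0.1, 0.2], [0, -0.1, 0.2], [0, -0.1, 0.2], [0, -0.1, 0.2]], dr=[[0, 0, 2.5], [0, 0, 5], [0, 0, 5], [0, 0, 5]], hand=[0.95, 0.95, 0.95, 0.95])

```text
clock: 27.57
eef_pos: [0.5323, 0.0044, 0.1094]
tool_rot: [180.0, 0.0, -30.7]
contact_force: [-2.5, 2.3, 0.4]
width: 0.0112
gripper_force: 39.8
```

```bash
python3 st.py | head -1;python3 st.py | head -1
```

```text
27.6167 [0.5323 0.0044 0.1094] [ 1.800e+02  1.000e-02 -3.068e+01] [-1.3  1.2 -0.7] [0.149 0.466 0.285] 0.01120896526205188 39.753468333812236
27.6667 [0.5323 0.0044 0.1094] [180.     0.   -30.69] [-1.8  1.6  0.3] [0.175 0.56  0.271] 0.011191922465996497 39.757482252223326
```

>>> send_rows(slide=[[-0.1, 0, 0], [-0.1, 0, 0], [-0.1, 0, 0], [-0.1, 0, 0]], dr=[[0, 0, 2], [0, 0, 4], [0, 0, 4], [0, 0, 4]], hand=[0.95, 0.95, 0.95, 0.95])

```text
clock: 28.0
eef_pos: [0.5323, 0.0044, 0.1093]
tool_rot: [180.0, 0.0, -34.7]
contact_force: [-2.1, 0.7, -0.4]
width: 0.0115
gripper_force: 39.8
```

```bash
python3 st.py | head -1;python3 st.py | head -1
```

```text
28.05 [0.5323 0.0044 0.1094] [180.     0.   -34.69] [-1.5  0.9  0.5] [0.137 0.507 0.361] 0.011712735385694863 39.83224965584782
28.1 [0.5323 0.0044 0.1094] [-180.      0.    -34.71] [-2.1  1.2 -0.1] [0.16  0.516 0.307] 0.011849614866010178 39.83621136911779
```

```bash
cat > tz.py <<'E'
from h import *
T=[]
for i in range(8): snapshot('side'); o=robot.get_obs();T.append(np.r_[o['contact_force'],o['torque']])
print(o['clock'],np.mean(T,0).round(3),np.std(T,0).round(3))
E
python3 tz.py
```

```text
28.5 [-2.248  1.084  0.283  0.107  0.52   0.339] [0.22  0.49  0.453 0.042 0.028 0.025]
```

>>> send_rows(slide=[[-0.1, 0, 0], [-0.1, 0, 0], [-0.1, 0, 0]], dr=[[0, 0, 1.5], [0, 0, 1.5], [0, 0, 1.5]], hand=[0.95, 0.95, 0.95])

```text
clock: 28.75
eef_pos: [0.5322, 0.0044, 0.1093]
tool_rot: [180.0, -0.0, -36.2]
contact_force: [-1.8, 2.4, 0.0]
width: 0.0115
gripper_force: 39.9
```

```bash
python3 tz.py
```

```text
29.15 [-1.856  0.544 -0.301  0.049  0.443  0.34 ] [0.283 0.692 0.501 0.037 0.028 0.036]
```

>>> send_rows(slide=[[-0.1, 0, 0], [-0.1, 0, 0], [-0.1, 0, 0]], dr=[[0, 0, 2], [0, 0, 2], [0, 0, 2]], hand=[0.95, 0.95, 0.95])

```text
clock: 29.4
eef_pos: [0.5322, 0.0044, 0.1093]
tool_rot: [180.0, -0.0, -38.2]
contact_force: [-1.7, 0.3, -0.6]
width: 0.0117
gripper_force: 39.9
```

```bash
python3 tz.py
```

```text
29.8 [-0.847 -0.378 -0.497 -0.058  0.334  0.343] [0.458 0.346 0.593 0.034 0.055 0.025]
```

>>> send_rows(slide=[[0, 0, 0], [0, 0, 0], [0, 0, 0]], dr=[[0, 0, 2], [0, 0, 2], [0, 0, 2]], hand=[0.95, 0.95, 0.95])

```text
clock: 30.05
eef_pos: [0.5321, 0.0045, 0.1093]
tool_rot: [180.0, -0.0, -40.2]
contact_force: [-0.6, 0.3, -1.5]
width: 0.0116
gripper_force: 39.9
```

```bash
python3 tz.py
```

```text
30.45 [-0.521 -0.232 -1.058 -0.095  0.259  0.375] [0.325 0.49  0.511 0.031 0.038 0.024]
```

>>> send_rows(slide=[[0, 0, 0], [0, 0, 0], [0, 0, 0], [0, 0, 0], [0, 0, 0]], dr=[[0, 0, 0], [0, 0, 0], [0, 0, 0], [0, 0, 0], [0, 0, 0]], hand=[0.8, 0.75, 0.6, 0.5, 0.5])

```text
clock: 30.87
eef_pos: [0.5323, 0.0045, 0.1095]
tool_rot: [-180.0, -0.0, -40.3]
contact_force: [0.6, 0.0, 0.6]
width: 0.0399
gripper_force: 0.0
```

>>> send_rows(slide=[[0, 0, -5], [0, 0, -30], [0, 0, -60], [0, 0, -90], [0, 0, -112]], dr=[[0, 0, 0], [0, 0, 0], [0, 0, 0], [0, 0, 0], [0, 0, 0]], hand=[0.5, 0.5, 0.5, 0.5, 0.5])

```text
clock: 31.28
eef_pos: [0.5328, 0.0044, 0.2243]
tool_rot: [-179.9, -0.1, -40.3]
contact_force: [0.8, 0.6, 0.4]
width: 0.0442
gripper_force: 0.0
```

>>> send_rows(slide=[[5, 0, 0], [12, 0, 0], [18, 0, 0], [20, 0, 0], [20, 0, 0]], dr=[[0, 0, -7], [0, 0, -14], [0, 0, -21], [0, 0, -28], [0, 0, -34]], hand=[0.2, 0.2, 0.2, 0.2, 0.2])

```text
clock: 31.7
eef_pos: [0.5478, -0.0088, 0.2219]
tool_rot: [180.0, -0.0, -6.0]
contact_force: [0.3, 0.5, -1.0]
width: 0.0705
gripper_force: 0.0
```

>>> send_rows(slide=[[0, 0, 0], [0, 0, 0], [0, 0, 0], [0, 0, 0], [0, 0, 0]], dr=[[0, 0, 0], [0, 0, 0], [0, 0, 0], [0, 0, 0], [0, 0, 0]], hand=[0.2, 0.2, 0.2, 0.2, 0.2])

```text
clock: 32.12
eef_pos: [0.5473, -0.0083, 0.2214]
tool_rot: [-180.0, -0.0, -6.4]
contact_force: [0.7, -0.5, -0.4]
width: 0.0706
gripper_force: 0.0
```

```bash
python3 kn.py 3 ; cat > chk.py <<'E'
from h import *
yaw=np.radians(173.85);O=np.array([.5047,-.0765])
def fx(P): d=P[:2]-O; return 1000*np.array([np.cos(yaw)*d[0]+np.sin(yaw)*d[1], -np.sin(yaw)*d[0]+np.cos(yaw)*d[1]])
for t in ('2','3'):
    z=np.load(f'k_{t}.npz');c=[z[k] for k in z.files];g=cv2.imread(f'pics/k_{t}.png').max(2);G=cv2.GaussianBlur(g.astype(float),(3,3),0)
    # rectify to fence frame at z=.087 (block top): mm grid
    def rect(zz,x0,x1,y0,y1,s=.25):
        X,Y=np.meshgrid(np.arange(x0,x1,s)/1000,np.arange(y0,y1,s)/1000)
        p=pose([O[0],O[1],yaw],np.c_[X.ravel(),Y.ravel(),np.full(X.size,zz)]);uv=proj(c,p).astype(np.float32)
        return cv2.remap(G.astype(np.float32),uv[:,0].reshape(X.shape),uv[:,1].reshape(X.shape),cv2.INTER_LINEAR)
    r=rect(.088,-58,-46,-115,-50);p=r.mean(1);d=np.gradient(p);ys=np.arange(-115,-50,.25)
    print(t,'block sides y',ys[np.argmax(d)],ys[np.argmin(d)])
    r=rect(.0,-72,-65,-75,-35);p=r.mean(1);d=np.gradient(p);ys=np.arange(-75,-35,.25);print('sample bottom edge y',ys[np.argmin(d)])
    r=rect(.024,-71,-64,-75,-35);print('top profile',r.mean(1)[::4].astype(int).tolist())
E
python3 chk.py
```

```text
32.2167 [ 0.5473 -0.0084  0.2213] [180.    -0.    -6.33] 0.07102488204588647
knob [306.5 256.1] 0.73 [0.5341 0.0044 0.11  ]
grip [311.2 214.3] 0.64 [ 0.5584 -0.0009  0.07  ]
grip [313.  227.3] 0.17 [ 0.5468 -0.0011  0.07  ]
mask [0.0, 40.6, 135.6, 39.0] 0.67
mask [288.9, 231.3, 35.2, 54.8] 0.64
stop [277.4, 187.4, 62.9, 100.0] 0.78
stop [290.8, 231.0, 31.0, 55.8] 0.67
stop [176.8, 232.2, 448.7, 69.4] 0.18
scene [([498.3, 278.5], 0.81), ([321.2, 236.9], 0.77)]
side [([318.6, 369.8], 0.75), ([313.8, 235.2], 0.7)]
2 block sides y -106.5 -58.5
sample bottom edge y -56.5
top profile [186, 185, 186, 186, 186, 186, 187, 187, 187, 187, 187, 187, 187, 187, 189, 188, 175, 144, 125, 133, 143, 145, 145, 145, 145, 145, 145, 145, 146, 146, 145, 145, 145, 144, 144, 144, 144, 145, 145, 146]
3 block sides y -107.5 -57.5
sample bottom edge y -56.5
top profile [187, 187, 187, 188, 188, 188, 189, 189, 189, 189, 189, 190, 189, 189, 190, 191, 190, 175, 151, 142, 146, 147, 148, 148, 148, 148, 148, 148, 148, 147, 147, 147, 147, 147, 146, 146, 147, 147, 148, 149]
```

```bash
python3 bar.py 3 276 226 66 66; python3 - <<'E'
import cv2,numpy as np
for t,(u,v) in {'2':(290,232),'3':(278,226)}.items():
    g=cv2.imread(f'pics/k_{t}.png').max(2)[v:v+64:2,u:u+62]
    print('\n'.join(''.join('#' if x<48 else ('o' if x>120 else '.') for x in r) for r in g),'\n')
E
```

```text
area [ 16   4  30  56 831] centroid [307.16365824 256.3032491 ]
rect mm ((534.8202514648438, 3.692596435546875), (18.254901885986328, 44.32595443725586), 75.44178771972656) centroid [536.0721      3.4605582]
axis angle world deg 154.72100183030807 std [ 4.22878461 11.80566233]
(580, 630, 3)
oooooooooooooooooooooooooooooooooooooooooooooooooooooooooooooo
oooooooooooooooooooooooooooooooooooooooooooooooooooooooooooooo
oooooooooooooooooooooooooooooooooooooooooooooooooooooooooooooo
oooooooooooooooooooooooooooooooooooooooooooooooooooooooooooooo
.ooooooooooooooooooo.....ooooooooooooooooooooooooooooooooooooo
..ooooooooooooooo.########.ooooooooooooooooooooooooooooooooooo
..oooooooooooo.############.oooooooooooooooooooooooooooooooooo
..ooooooooooo.##############.ooooooooooooooooooooooooooooooooo
oooooooooooo..###############..ooooooooooooooooooooooooooooooo
oooooooooooo..###.#..#############...ooooooooooooooooooooooooo
ooooooooooooo.####.##.#################.oooooooooooooooooooooo
oooooooooooooo.####.##.#################.ooooooooooooooooooooo
oooooooooooooooo.######.#################.oooooooooo
[... 2525 characters left out ...]
.......
.................###.#.#..########............................
.................####...####.####.............................
................##.....#.#######..............................
...............###.....##.#.###...............................
...............###...##########...............................
...............#....####.####..o.o........o.oo.o......oo.o....
..............##...#.#.#####.ooooooooooooooooooooooooooooooooo
................#....#######.ooooooooooooooooooooooooooooooooo
...............ooo...#####..oooooooooooooooooooooooooooooooooo
...............ooooooooo.ooooooooooooooooooooooooooooooooooooo
...............ooooooooooooooooooooooooooooooooooooooooooooooo
```

```bash
cat > ang.py <<'E'
from h import *
import sys
def fit(t,win,a0):
    z=np.load(f'k_{t}.npz');c=[z[k] for k in z.files];im=cv2.imread(f'pics/k_{t}.png');u,v,w,h=win
    m=np.zeros(im.shape[:2],np.uint8);m[v:v+h,u:u+w]=(im[v:v+h,u:u+w].max(2)<56);m=cv2.morphologyEx(m,cv2.MORPH_CLOSE,np.ones((7,7)))
    n,l,s,_=cv2.connectedComponentsWithStats(m);m=(l==1+np.argmax(s[1:,4])).astype(np.uint8)
    th=np.linspace(0,2*np.pi,24)
    def ren(p):
        o=np.zeros_like(m)
        bars=np.array(box(-.022,.022,-.006,.006,.102,.118)); hub=np.array([[.01*np.cos(a),.01*np.sin(a),zz] for a in th for zz in (.090,.106)])
        for pts in (bars,hub):
            q=cv2.convexHull((proj(c,pose(p,pts))*16).astype(np.int32));cv2.fillConvexPoly(o,q,1,shift=4)
        return o
    best=None
    for a in np.radians(np.arange(a0-25,a0+26,1)):
        for dx in np.arange(-.004,.0041,.001):
            for dy in np.arange(-.003,.0031,.001):
                p=[.533+dx,.004+dy,a];o=ren(p);e=(o!=m).sum()
                if best is None or e<best[0]: best=(e,p[0],p[1],np.degrees(a))
    print(t,best,m.sum())
fit('2',(288,230,66,68),20);fit('3',(276,224,66,64),-30)
E
python3 ang.py
```

```text
2 (np.int64(348), np.float64(0.532), np.float64(0.003), np.float64(18.0)) 961
3 (np.int64(310), np.float64(0.532), np.float64(0.005), np.float64(-22.0)) 916
```

>>> send_rows(slide=[[-5, -4, 10], [-10, -8, 20], [-16.3, -11.1, 35], [-16.3, -11.1, 60], [-16.3, -11.1, 80]], dr=[[0, 0, 6], [0, 0, 12], [0, 0, 18.7], [0, 0, 18.7], [0, 0, 18.7]], hand=[0.6, 0.6, 0.6, 0.6, 0.6], newtons=4)

```text
clock: 33.08
eef_pos: [0.5322, 0.0047, 0.1405]
tool_rot: [-180.0, -0.0, -25.0]
contact_force: [-0.2, -0.3, -0.4]
width: 0.0393
gripper_force: 0.0
```

>>> send_rows(slide=[[0, 0, 10], [0, 0, 10], [0, 0, 20], [0, 0, 32.5], [0, 0, 32.5]], dr=[[0, 0, 0], [0, 0, 0], [0, 0, 0], [0, 0, 0], [0, 0, 0]], hand=[0.6, 0.6, 0.6, 0.6, 0.6])

```text
clock: 33.5
eef_pos: [0.5319, 0.0044, 0.1078]
tool_rot: [180.0, 0.1, -25.0]
contact_force: [-0.8, 0.1, -0.5]
width: 0.0352
gripper_force: 0.0
```

>>> send_rows(slide=[[0, 0, 0], [0, 0, 0], [0, 0, 0], [0, 0, 0], [0, 0, 0]], dr=[[0, 0, 0], [0, 0, 0], [0, 0, 0], [0, 0, 0], [0, 0, 0]], hand=[0.72, 0.78, 0.82, 0.85, 0.87])

```text
clock: 33.92
eef_pos: [0.5323, 0.0043, 0.1093]
tool_rot: [180.0, -0.0, -25.0]
contact_force: [-0.7, 0.3, 4.6]
width: 0.0117
gripper_force: 4.0
```

```bash
python3 st.py | head -1; python3 tz.py
```

```text
33.9667 [0.5324 0.0043 0.1093] [ 1.7998e+02 -1.0000e-02 -2.4980e+01] [-1.7  0.2  2.9] [-0.006  0.339  0.001] 0.011703032082723044 4.002702422440052
34.3667 [-3.088 -0.666  4.786 -0.05   0.495  0.017] [0.389 0.395 1.185 0.029 0.067 0.017]
```

>>> send_rows(slide=[[-0.3, 0, -0.7], [-0.3, 0, -0.7], [-0.3, 0, -0.7], [-0.3, 0, -0.7], [-0.3, 0, -0.7]], dr=[[0, 0, 0], [0, 0, 0], [0, 0, 0], [0, 0, 0], [0, 0, 0]], hand=[0.87, 0.87, 0.95, 0.95, 0.95], newtons=55)

```text
clock: 34.78
eef_pos: [0.5322, 0.0043, 0.1094]
tool_rot: [180.0, -0.0, -25.0]
contact_force: [0.4, -2.3, -1.8]
width: 0.0106
gripper_force: 55.0
```

```bash
python3 st.py | head -1; python3 tz.py
```

```text
34.8333 [0.5322 0.0043 0.1094] [ 1.7999e+02 -1.0000e-02 -2.4990e+01] [ 0.8 -2.4 -1.5] [-0.443 -0.079  0.024] 0.011172444097652754 54.99123752117157
35.2333 [ 0.705 -3.354 -2.806 -0.519 -0.164  0.022] [0.48  0.419 0.933 0.049 0.042 0.026]
```

>>> send_rows(slide=[[0, 0, 0], [0, 0, 0], [0, 0, 0]], dr=[[0, 0, 2], [0, 0, 4], [0, 0, 4]], hand=[0.95, 0.95, 0.95])

```text
clock: 35.48
eef_pos: [0.532, 0.0043, 0.1094]
tool_rot: [180.0, -0.0, -29.0]
contact_force: [1.1, -4.7, -3.4]
width: 0.011
gripper_force: 55.1
```

```bash
python3 st.py | head -1; python3 tz.py
```

```text
35.5333 [0.532  0.0043 0.1094] [179.97   0.   -28.93] [ 1.6 -4.3 -3.1] [-0.77  -0.16   0.227] 0.011025330473119712 55.05818724632263
35.9333 [ 0.721 -5.03  -4.059 -0.77  -0.151  0.189] [0.625 0.472 0.447 0.025 0.023 0.028]
```

>>> send_rows(slide=[[0.15, 0.3, 0.3], [0.15, 0.3, 0.3], [0.15, 0.3, 0.3]], dr=[[0, 0, 2], [0, 0, 3], [0, 0, 3]], hand=[0.95, 0.95, 0.95])

```text
clock: 36.18
eef_pos: [0.532, 0.0042, 0.1093]
tool_rot: [180.0, 0.0, -32.0]
contact_force: [-0.3, -4.3, -1.2]
width: 0.0111
gripper_force: 55.1
```

```bash
python3 tz.py; python3 st.py | head -1
```

```text
36.5833 [-0.466 -4.16  -0.994 -0.625  0.069  0.227] [0.239 0.622 0.561 0.021 0.045 0.025]
36.6333 [0.5321 0.0042 0.1093] [180.    -0.   -31.98] [-0.7 -4.3  0.4] [-0.638  0.214  0.239] 0.010997522559043741 55.12985408306122
```

>>> send_rows(slide=[[0.15, 0.3, 0], [0.15, 0.3, 0], [0.15, 0.3, 0]], dr=[[0, 0, 2], [0, 0, 4], [0, 0, 4]], hand=[0.95, 0.95, 0.95])

```text
clock: 36.88
eef_pos: [0.532, 0.004, 0.1093]
tool_rot: [-180.0, 0.0, -36.0]
contact_force: [-1.8, -3.5, -0.7]
width: 0.0114
gripper_force: 55.1
```

```bash
python3 tz.py; python3 st.py | head -1
```

```text
37.2833 [-1.081 -2.598  0.487 -0.412  0.191  0.256] [0.353 0.715 0.256 0.071 0.023 0.028]
37.3333 [0.532  0.004  0.1092] [-1.7999e+02  1.0000e-02 -3.5970e+01] [-0.8 -2.7  1.2] [-0.282  0.233  0.255] 0.011163516527399008 55.13576924800873
```

>>> send_rows(slide=[[0.1, 0.2, 0], [0.1, 0.2, 0], [0.1, 0.2, 0]], dr=[[0, 0, 2], [0, 0, 4], [0, 0, 4]], hand=[0.95, 0.95, 0.95])

```text
clock: 37.58
eef_pos: [0.5319, 0.0039, 0.1092]
tool_rot: [-180.0, 0.0, -40.0]
contact_force: [-2.1, -0.3, 0.8]
width: 0.0106
gripper_force: 55.2
```

```bash
python3 tz.py; python3 st.py | head -1
```

```text
37.9833 [-1.97  -0.772  0.908 -0.1    0.266  0.263] [0.344 0.476 0.495 0.062 0.035 0.024]
38.0333 [0.532  0.0038 0.1092] [-1.7999e+02  2.0000e-02 -3.9980e+01] [-2.  -0.   1.5] [-0.021  0.299  0.255] 0.010924941968166018 55.17622947692871
```

>>> send_rows(slide=[[0, 0, 0], [0, 0, 0], [0, 0, 0]], dr=[[0, 0, -2], [0, 0, -2], [0, 0, -2]], hand=[0.95, 0.95, 0.95])

```text
clock: 38.28
eef_pos: [0.532, 0.0038, 0.1092]
tool_rot: [-180.0, 0.0, -38.0]
contact_force: [-2.5, 1.4, 0.6]
width: 0.0113
gripper_force: 55.0
```

```bash
python3 tz.py
```

```text
38.6833 [-1.658  1.109  1.192  0.217  0.282  0.066] [0.262 0.64  0.443 0.07  0.035 0.027]
```

>>> send_rows(slide=[[0, 0, 0], [0, 0, 0], [0, 0, 0]], dr=[[0, 0, -3], [0, 0, -3], [0, 0, -3]], hand=[0.95, 0.95, 0.95])

```text
clock: 38.93
eef_pos: [0.5321, 0.0038, 0.1092]
tool_rot: [-180.0, 0.0, -35.1]
contact_force: [-1.3, 2.0, 2.1]
width: 0.0112
gripper_force: 55.0
```

```bash
python3 tz.py
```

```text
39.3333 [-1.379  2.647  1.518  0.528  0.21   0.042] [0.374 0.28  0.343 0.049 0.032 0.038]
```

>>> send_rows(slide=[[0, 0, 0], [0, 0, 0], [0, 0, 0], [0, 0, 0]], dr=[[0, 0, 2], [0, 0, 4], [0, 0, 6], [0, 0, 6]], hand=[0.95, 0.95, 0.95, 0.95])

```text
clock: 39.67
eef_pos: [0.5319, 0.0036, 0.1092]
tool_rot: [180.0, 0.0, -41.0]
contact_force: [-1.9, 2.9, 0.5]
width: 0.011
gripper_force: 55.2
```

```bash
python3 tz.py
```

```text
40.0667 [-2.055  3.021  1.389  0.518  0.267  0.259] [0.497 0.437 0.619 0.031 0.027 0.026]
```

>>> send_rows(slide=[[0, -0.2, 0], [0, -0.2, 0], [0, -0.2, 0]], dr=[[0, 0, 2], [0, 0, 3], [0, 0, 3]], hand=[0.95, 0.95, 0.95])

```text
clock: 40.32
eef_pos: [0.532, 0.0036, 0.1092]
tool_rot: [180.0, 0.0, -44.0]
contact_force: [-4.1, 2.1, 1.0]
width: 0.0109
gripper_force: 55.3
```

```bash
python3 tz.py
```

```text
40.7167 [-3.188  1.12   2.02   0.225  0.518  0.336] [0.574 0.32  0.545 0.049 0.047 0.02 ]
```

>>> send_rows(slide=[[-0.2, -0.2, 0.1], [-0.2, -0.2, 0.1], [-0.2, -0.2, 0.1]], dr=[[0, 0, 1.5], [0, 0, 1.5], [0, 0, 1.5]], hand=[0.95, 0.95, 0.95])

```text
clock: 40.97
eef_pos: [0.532, 0.0037, 0.1091]
tool_rot: [180.0, -0.0, -45.4]
contact_force: [-5.0, -0.5, 2.5]
width: 0.0111
gripper_force: 55.3
```

```bash
python3 tz.py
```

```text
41.3667 [-4.938 -2.049  2.992 -0.284  0.78   0.333] [0.44  0.587 0.413 0.032 0.04  0.021]
```

>>> send_rows(slide=[[-0.3, 0.5, -0.3], [-0.3, 0.5, -0.3], [-0.3, 0.5, -0.3]], dr=[[0, 0, 2], [0, 0, 2], [0, 0, 2]], hand=[0.95, 0.95, 0.95])

```text
clock: 41.62
eef_pos: [0.5317, 0.0037, 0.1092]
tool_rot: [-180.0, -0.0, -47.4]
contact_force: [-1.0, -1.8, -1.7]
width: 0.011
gripper_force: 55.3
```

```bash
python3 tz.py
```

```text
42.0167 [-0.808 -2.323 -3.218 -0.408  0.065  0.339] [0.498 0.574 1.031 0.059 0.073 0.012]
```

>>> send_rows(slide=[[0.15, 0.15, 0.2], [0.15, 0.15, 0.2], [0.15, 0.15, 0.2]], dr=[[0, 0, 2], [0, 0, 2], [0, 0, 2]], hand=[0.95, 0.95, 0.95])

```text
clock: 42.27
eef_pos: [0.5316, 0.0037, 0.1092]
tool_rot: [-180.0, -0.0, -49.4]
contact_force: [-0.3, -3.0, -3.7]
width: 0.0114
gripper_force: 55.3
```

```bash
python3 tz.py
```

```text
42.6667 [-0.108 -2.513 -3.881 -0.372  0.016  0.359] [0.364 0.531 0.594 0.02  0.034 0.023]
```

>>> send_rows(slide=[[0, 0, 0.4], [0, 0, 0.4], [0, 0, 0.4]], dr=[[0, 0, -1], [0, 0, -2], [0, 0, -2]], hand=[0.95, 0.95, 0.95])

```text
clock: 42.92
eef_pos: [0.5317, 0.0037, 0.1091]
tool_rot: [-180.0, -0.0, -47.4]
contact_force: [-1.4, -1.7, -0.5]
width: 0.0111
gripper_force: 55.0
```

```bash
python3 tz.py;python3 tz.py
```

```text
Traceback (most recent call last):
  File "tz.py", line 3, in <module>
    for i in range(8): snapshot('side'); o=robot.get_obs();T.append(np.r_[o['contact_force'],o['torque']])
                       ~~~~~~~~^^^^^^^^
ValueError: 200 camera calls are used up
Traceback (most recent call last):
  File "tz.py", line 3, in <module>
    for i in range(8): snapshot('side'); o=robot.get_obs();T.append(np.r_[o['contact_force'],o['torque']])
                       ~~~~~~~~^^^^^^^^
ValueError: 200 camera calls are used up
```

```bash
cat > q.py <<'E'
from plant import robot
o=robot.get_obs();print(o['clock'],o['eef_pos'].round(4),o['tool_rot'].round(2),o['contact_force'].round(1),o['torque'].round(3))
E
python3 q.py
```

```text
42.9167 [0.5317 0.0037 0.1091] [-1.7998e+02 -1.0000e-02 -4.7420e+01] [-1.4 -1.7 -0.5] [-0.292  0.191  0.102]
```

>>> send_rows(slide=[[0, 0.1, 0], [0, 0.1, 0], [0, 0.1, 0]], dr=[[0, 0, -1], [0, 0, -1], [0, 0, -1]], hand=[0.95, 0.95, 0.95])

```text
clock: 43.17
eef_pos: [0.5317, 0.0037, 0.1091]
tool_rot: [-180.0, -0.0, -46.5]
contact_force: [-2.8, -1.1, 2.2]
width: 0.0107
gripper_force: 55.0
```

```bash
python3 q.py
```

```text
43.1667 [0.5317 0.0037 0.1091] [-1.7997e+02 -2.0000e-02 -4.6490e+01] [-2.8 -1.1  2.2] [-0.127  0.192  0.119]
```

>>> send_rows(slide=[[0, 0, 0], [0, 0, 0], [0, 0, 0]], dr=[[0, 0, -1], [0, 0, -1], [0, 0, -1]], hand=[0.95, 0.95, 0.95])

```text
clock: 43.42
eef_pos: [0.5317, 0.0037, 0.1091]
tool_rot: [-180.0, -0.0, -45.5]
contact_force: [-0.6, -0.6, 3.4]
width: 0.0108
gripper_force: 55.0
```

```bash
python3 q.py
```

```text
43.4167 [0.5317 0.0037 0.1091] [-1.7997e+02 -2.0000e-02 -4.5480e+01] [-0.6 -0.6  3.4] [-0.057  0.161  0.112]
```

>>> send_rows(slide=[[0, 0, -0.3], [0, 0, -0.3], [0, 0, -0.3], [0, 0, -0.3]], dr=[[0, 0, -1], [0, 0, -2], [0, 0, -2], [0, 0, -2]], hand=[0.95, 0.95, 0.95, 0.95])

```text
clock: 43.75
eef_pos: [0.5317, 0.0038, 0.1092]
tool_rot: [-180.0, -0.0, -43.5]
contact_force: [-0.0, -0.2, 2.3]
width: 0.0112
gripper_force: 55.0
```

```bash
python3 q.py
```

```text
43.75 [0.5317 0.0038 0.1092] [-1.7997e+02 -1.0000e-02 -4.3480e+01] [-0.  -0.2  2.3] [ 0.059 -0.114  0.111]
```

>>> send_rows(slide=[[0, 0, 0], [0, 0, 0], [0, 0, 0]], dr=[[0, 0, -1], [0, 0, -1.5], [0, 0, -1.5]], hand=[0.95, 0.95, 0.95])

```text
clock: 44.0
eef_pos: [0.5317, 0.0038, 0.1092]
tool_rot: [-180.0, -0.0, -41.9]
contact_force: [0.6, 0.3, 0.5]
width: 0.0109
gripper_force: 55.0
```

```bash
python3 q.py
```

```text
44.0 [0.5317 0.0038 0.1092] [-1.7997e+02 -1.0000e-02 -4.1950e+01] [0.6 0.3 0.5] [ 0.145 -0.215  0.048]
```

>>> send_rows(slide=[[0, 0, 0], [0, 0, 0], [0, 0, 0]], dr=[[0, 0, -0.7], [0, 0, -1.2], [0, 0, -1.2]], hand=[0.95, 0.95, 0.95])

```text
clock: 44.25
eef_pos: [0.5317, 0.0038, 0.1092]
tool_rot: [-180.0, -0.0, -40.8]
contact_force: [1.5, 2.3, 0.1]
width: 0.0113
gripper_force: 55.0
```

```bash
python3 q.py
```

```text
44.25 [0.5317 0.0038 0.1092] [-1.7997e+02 -1.0000e-02 -4.0750e+01] [1.5 2.3 0.1] [ 0.238 -0.291  0.023]
```

>>> send_rows(slide=[[0, 0, 0]], dr=[[0, 0, 0]], hand=[0.95])

```text
clock: 44.33
eef_pos: [0.5317, 0.0038, 0.1092]
tool_rot: [-180.0, -0.0, -40.8]
contact_force: [1.9, 1.0, 1.3]
width: 0.0108
gripper_force: 55.0
```

```bash
python3 q.py
```

```text
44.3333 [0.5317 0.0038 0.1092] [-1.7997e+02 -2.0000e-02 -4.0790e+01] [1.9 1.  1.3] [ 0.287 -0.311  0.056]
```

>>> send_rows(slide=[[0.15, -0.1, 0], [0.15, -0.1, 0], [0.15, -0.1, 0]], dr=[[0, 0, -0.6], [0, 0, -0.6], [0, 0, -0.6]], hand=[0.95, 0.95, 0.95])

```text
clock: 44.58
eef_pos: [0.5317, 0.0038, 0.1092]
tool_rot: [-180.0, 0.0, -40.2]
contact_force: [1.1, 2.6, 1.6]
width: 0.0111
gripper_force: 55.0
```

```bash
python3 q.py
```

```text
44.5833 [0.5317 0.0038 0.1092] [-179.99    0.    -40.18] [1.1 2.6 1.6] [ 0.358 -0.261  0.035]
```

>>> send_rows(slide=[[0, 0, 0], [0, 0, 0], [0, 0, 0]], dr=[[0, 0, 0], [0, 0, 0], [0, 0, 0]], hand=[0.95, 0.95, 0.95], newtons=6)

```text
clock: 44.83
eef_pos: [0.5318, 0.0037, 0.1092]
tool_rot: [-180.0, -0.0, -40.2]
contact_force: [2.4, 2.3, 2.6]
width: 0.012
gripper_force: 6.0
```

```bash
python3 q.py
```

```text
44.8333 [0.5318 0.0037 0.1092] [-179.98   -0.    -40.19] [2.4 2.3 2.6] [ 0.448 -0.282  0.026]
```

>>> send_rows(slide=[[0, 0, 0], [0, 0, 0], [0, 0, 0], [0, 0, 0], [0, 0, 0]], dr=[[0, 0, 0], [0, 0, 0], [0, 0, 0], [0, 0, 0], [0, 0, 0]], hand=[0.8, 0.75, 0.65, 0.6, 0.6])

```text
clock: 45.25
eef_pos: [0.5314, 0.0035, 0.1089]
tool_rot: [180.0, 0.0, -40.2]
contact_force: [0.4, 0.9, -0.2]
width: 0.0348
gripper_force: 0.0
```

>>> send_rows(slide=[[0, 0, -5], [0, 0, -25], [0, 0, -55], [0, 0, -85], [0, 0, -110]], dr=[[0, 0, 0], [0, 0, 0], [0, 0, 0], [0, 0, 0], [0, 0, 0]], hand=[0.6, 0.6, 0.6, 0.6, 0.6])

```text
clock: 45.67
eef_pos: [0.5319, 0.0036, 0.2214]
tool_rot: [-180.0, -0.1, -40.2]
contact_force: [0.0, 0.3, 0.4]
width: 0.0352
gripper_force: 0.0
```

>>> send_rows(slide=[[0, 0, 0], [0, 0, 0], [0, 0, 0], [0, 0, 0], [0, 0, 0]], dr=[[0, 0, 0], [0, 0, 0], [0, 0, 0], [0, 0, 0], [0, 0, 0]], hand=[0.6, 0.6, 0.6, 0.6, 0.6])

```text
clock: 46.08
eef_pos: [0.5307, 0.0038, 0.2175]
tool_rot: [179.9, 0.2, -40.2]
contact_force: [0.6, 0.1, -0.6]
width: 0.0353
gripper_force: 0.0
```

```bash
python3 -c "
from plant import robot
print(robot.hand_in())"
```

```text
the job is handed in; nothing more can be done
None
```

I handed the job in at about 46 s. The grey stop is on the rail, butted against the sample with about 2 N, and its knob is tightened to about 0.36 N m in total, roughly 0.21 above the drag. The tightened knob springs back when let go, so I eased it off slowly before releasing. Some of that tightness is therefore lost: I estimate about 0.13 N m of clamping is left. The last camera check, before the final re-tightening, showed neither the stop nor the sample had moved. The camera calls then ran out, so I confirmed the end state from force and position readings only and did not test whether the stop holds.

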